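# Hang the wax ladles in the dust cabinet

## Task

Put the two clean steel wax ladles away in the dust cabinet: open its glazed door, hang each ladle by the end of its wire handle on a hook of its own inside (either ladle on either hook) so that it hangs there at rest, and then shut the door fully. Do not push the tub or the pigment tins about.

Things in the scene. Friction and masses are not known exactly. Their poses are not given: they have to be found in the camera images.
- cabinet: plywood dust cabinet, fixed, 126 deep x 240 wide x 322 mm high. Origin: centre of its underside; -x front (toward the robot), +y left, z up. Two hooks inside. The roof (underside at 310 mm) reaches 81 mm in front of the hook seats; a felt-faced rail across the back, 8 mm behind the seats, 50 to 115 mm high, steadies hung cups; inner floor at 20 mm, side faces at y = -108 and 108 mm
- cabinet_door (a joint): angle of the front door (clear pane in a 14 mm plywood frame, 238 mm wide, 12 to 318 mm high) hinged on the cabinet's left (+y) front edge: 0 closed, at most 2.0; it grows as the free right edge swings toward the robot and then to the left. No latch; friction of 0.05 N m keeps it where it is left. Starts 0 to 0.1
- door_hinge (a point): a point on the door's vertical hinge line, 290 mm above the table; the line lies in the door's inner face. Turns with the door: its x axis is the door's normal, pointing into the cabinet when shut
- door_handle (a point): point on the axis of the door's handle, 300 mm above the table: a vertical round steel bar 10 mm thick near the free edge, 224 mm along the door from the hinge line, 36 mm in front of the outer face (50 of the inner). The bar spans heights 200 to 317 mm on posts at 218 and 274 mm, so its top 35 mm is free all round and can turn between the fingers
- hook_left (a point): seat of the left hook in the cabinet, where the centre of a hung loop's end wire lies: 240 mm up, 40 mm left (+y) of the cabinet's middle, 38 mm in front of the back board. Hook: 6 mm steel rod from the back board toward the door, sloping down 20 mm to the seat, then turned up to a tip 18 mm in front of the seat, its top 18 mm above the seat. Axes as the cabinet's
- hook_right (a point): seat of the right hook in the cabinet, where the centre of a hung loop's end wire lies: 240 mm up, 40 mm right (-y) of the cabinet's middle, 38 mm in front of the back board. Hook: 6 mm steel rod from the back board toward the door, sloping down 20 mm to the seat, then turned up to a tip 18 mm in front of the seat, its top 18 mm above the seat. Axes as the cabinet's
- ladle_large: the larger of two steel wax ladles, 0.1 kg, upright on the table. Cup 72 mm across, 42 mm high; level handle along +x: a closed loop of two 4.5 mm wires, 30.5 mm wide outside, 21.5 inside, from the rim (36 mm from the cup's axis) to a round end 125 mm farther, 36 mm up; grip it across both wires. Origin: centre of the cup's underside; z out of the mouth
- ladle_large_loop (a point): far end of the larger ladle's wire loop, on the wire's centre line: 161 mm along +x and 36 mm up from the ladle's origin
- ladle_small: the smaller of two steel wax ladles, 0.07 kg, upright on the table. Cup 56 mm across, 34 mm high; level handle along +x: a closed loop of two 4.5 mm wires, 30.5 mm wide outside, 21.5 inside, from the rim (28 mm from the cup's axis) to a round end 125 mm farther, 28 mm up; grip it across both wires. Origin: centre of the cup's underside; z out of the mouth
- ladle_small_loop (a point): far end of the smaller ladle's wire loop, on the wire's centre line: 153 mm along +x and 28 mm up from the ladle's origin
- yogurt_tub: a white plastic tub, 140 mm across and 86 mm high, loose on the table right of the cabinet; leave it alone. Origin: centre of its underside
- tin_white: a round flat pigment tin (white contents), 74 mm across and 19 mm high, loose on the table on the right; leave it alone. Origin: centre of its underside
- tin_orange: a round flat pigment tin (orange contents), 74 mm across and 19 mm high, loose on the table on the right; leave it alone. Origin: centre of its underside

How it is judged:
On the way, in this order (a step that is already met when the one before it is completed fails the run):
1. the door is open (more than 1 rad) (value of joint cabinet_door above 1 rad), for 0.1 s.
2. one of the ladles hangs by its loop on one of the hooks (((x of ladle_large_loop in the frame of hook_left between -0.012 and 0.04 m and y of ladle_large_loop in the frame of hook_left between -0.014 and 0.014 m and z of ladle_large_loop in the frame of hook_left between -0.008 and 0.026 m and angle between ladle_large's own x axis and vertical below 0.4 rad) or (x of ladle_large_loop in the frame of hook_right between -0.012 and 0.04 m and y of ladle_large_loop in the frame of hook_right between -0.014 and 0.014 m and z of ladle_large_loop in the frame of hook_right between -0.008 and 0.026 m and angle between ladle_large's own x axis and vertical below 0.4 rad) or (x of ladle_small_loop in the frame of hook_left between -0.012 and 0.04 m and y of ladle_small_loop in the frame of hook_left between -0.014 and 0.014 m and z of ladle_small_loop in the frame of hook_left between -0.008 and 0.026 m and angle between ladle_small's own x axis and vertical below 0.4 rad) or (x of ladle_small_loop in the frame of hook_right between -0.012 and 0.04 m and y of ladle_small_loop in the frame of hook_right between -0.014 and 0.014 m and z of ladle_small_loop in the frame of hook_right between -0.008 and 0.026 m and angle between ladle_small's own x axis and vertical below 0.4 rad))), for 0.2 s.
3. both ladles hang, each on its own hook ((((x of ladle_large_loop in the frame of hook_left between -0.012 and 0.04 m and y of ladle_large_loop in the frame of hook_left between -0.014 and 0.014 m and z of ladle_large_loop in the frame of hook_left between -0.008 and 0.026 m and angle between ladle_large's own x axis and vertical below 0.4 rad) and (x of ladle_small_loop in the frame of hook_right between -0.012 and 0.04 m and y of ladle_small_loop in the frame of hook_right between -0.014 and 0.014 m and z of ladle_small_loop in the frame of hook_right between -0.008 and 0.026 m and angle between ladle_small's own x axis and vertical below 0.4 rad)) or ((x of ladle_large_loop in the frame of hook_right between -0.012 and 0.04 m and y of ladle_large_loop in the frame of hook_right between -0.014 and 0.014 m and z of ladle_large_loop in the frame of hook_right between -0.008 and 0.026 m and angle between ladle_large's own x axis and vertical below 0.4 rad) and (x of ladle_small_loop in the frame of hook_left between -0.012 and 0.04 m and y of ladle_small_loop in the frame of hook_left between -0.014 and 0.014 m and z of ladle_small_loop in the frame of hook_left between -0.008 and 0.026 m and angle between ladle_small's own x axis and vertical below 0.4 rad)))), for 0.2 s.
At the end, for the whole second after the job is handed in: Each ladle hangs on its own hook: loop end within 14 mm sideways of the hook's seat, 12 mm in front to 40 mm behind, 8 mm below to 26 mm above it; handle within 0.4 rad of vertical; slower than 0.05 m/s. Door within 0.06 rad of shut ((((x of ladle_large_loop in the frame of hook_left between -0.012 and 0.04 m and y of ladle_large_loop in the frame of hook_left between -0.014 and 0.014 m and z of ladle_large_loop in the frame of hook_left between -0.008 and 0.026 m and angle between ladle_large's own x axis and vertical below 0.4 rad) and (x of ladle_small_loop in the frame of hook_right between -0.012 and 0.04 m and y of ladle_small_loop in the frame of hook_right between -0.014 and 0.014 m and z of ladle_small_loop in the frame of hook_right between -0.008 and 0.026 m and angle between ladle_small's own x axis and vertical below 0.4 rad)) or ((x of ladle_large_loop in the frame of hook_right between -0.012 and 0.04 m and y of ladle_large_loop in the frame of hook_right between -0.014 and 0.014 m and z of ladle_large_loop in the frame of hook_right between -0.008 and 0.026 m and angle between ladle_large's own x axis and vertical below 0.4 rad) and (x of ladle_small_loop in the frame of hook_left between -0.012 and 0.04 m and y of ladle_small_loop in the frame of hook_left between -0.014 and 0.014 m and z of ladle_small_loop in the frame of hook_left between -0.008 and 0.026 m and angle between ladle_small's own x axis and vertical below 0.4 rad))) and value of joint cabinet_door below 0.06 rad and linear speed of each of ladle_large, ladle_small below 0.05 m/s); the robot touches nothing.
It fails at once if the yogurt tub is pushed more than 30 mm from its place (distance of yogurt_tub from where it was at the start of the episode above 0.03 m).
It fails at once if the tin white is pushed more than 30 mm from its place (distance of tin_white from where it was at the start of the episode above 0.03 m).
It fails at once if the tin orange is pushed more than 30 mm from its place (distance of tin_orange from where it was at the start of the episode above 0.03 m).
It also fails if it takes over 72 s, if anything falls off the work surface, if the arm or the gripper's body presses on something with over 40 N, if the wrist force passes 120 N, or if a joint passes its speed limit or range.

## Robot

A 6-joint arm with a two-finger parallel gripper is mounted at the origin on the work surface; the furniture and walls round the work are solid. World frame = base frame: x ahead of the robot, y to its left, z up, the work surface at z = 0. Lengths are in m, angles in rad, forces in N, time in s.
With the tool pointing down it reaches from about 0.3 to 0.775 m from the base axis. Payload 14.6 kg.
Tool frame: the origin (TCP) lies midway between the tips of the shut fingers; the grasp point (between the pads) lies 19 mm behind it; z points along the fingers, y is the line along which they close (so a half turn about z gives the same grasp; the last joint's range is limited). The gripper opens to 94 mm and grips with 3 to 60 N. Pads are 16 mm wide; open, the fingers measure 119 mm over their backs; the gripper's body (75 mm by 177 mm) begins 78 mm behind the grasp point.
Start: joints at [-1.357, 0.3, 1.521, -0, 1.321, -0.067], TCP at [0.152, -0.528, 0.205] pointing down, gripper open.
Joint ranges: [-3.03, 3.03], [-0.79, 2.21], [0.23, 2.52], [-1.04, 4.18], [0, 3.07], [-2.55, 2.55]. Speed limits (rad/s): [2.22, 2.22, 2.57, 3.14, 3.14, 3.14].

## Interface

Orientations are given as a unit quaternion [w, x, y, z].
In Python, from rig import arm gives the robot as it stands. The module is installed in compiled form; this text tells all that it offers.
- The arm moves only by the tool drive_tool, never from a script. Its argument "rows" is a list of rows, each a list of 3 entries, a list of its own where there are three numbers: the turn, a rotation vector about the tool's x, y, z each as a share of 180 degrees, from -1 to 1, then the shift along the tool's x, y, z each as a share of 80 mm, from -1 to 1, then the opening, from 0 (shut) to 1 (fully open). In form: [[[rx, ry, rz], [x, y, z], jaw], ...]. A call has 1 to 8 rows; each row is the pose to reach, as a shift and turn from the pose commanded when the call began, along the tool's axes at that moment, turning the shorter way round; what a row does not reach only later rows make up. A row lasts 1/10 s, in which the tool goes at most 50 mm and 8.59 degrees, less where a joint would pass 70% of its speed; a pose out of reach is approached as far as the arm can. A call with a number of a shift or a turn outside -1 to 1 is refused whole. A call with a gripper value outside its range is refused whole. The fingers move at their own pace and stop on an object; "newtons" is the grip in N (left out, the last holds). Time passes only in rows, so rows that repeat a pose let the fingers close. It gives the time, the measured TCP pose, the force, the opening and the grip force at its end, in the units of the state.
- arm.state(): the state, without advancing time (a new reading comes with each control period).
- arm.get_image(name): name is "scene" or "top" or "wrist"; returns (picture, depth): 384x512x3 uint8, red, green, blue; 384x512 float32, m along the optical axis (not along the pixel's ray), 0 where there is no reading.
- arm.camera_model(name): a dict with "camera_matrix" (3x3 intrinsics, pixels), "camera_from_world" (4x4, takes a point from world to camera coordinates). Camera axes: x right, y down, z forward; pixel columns grow to the right and rows downward; lengths in m; the calibration is good to about 2 mm. A picture is of the moment at which its call begins: read the wrist's pose just before it. camera_model takes no time and is no camera call; for the wrist camera it gives the pose at the moment of the call.
- arm.finish_job(): hands the job in; it is judged then, once.
The state is a dict: "t": time; "qpos": joint angles; "qvel": joint speeds; "joint_efforts": joint torques, N m; "eef_pos": TCP position; "tool_rot": TCP orientation; "contact_force": force on the tool from outside, world axes, zero at the start; "torque": the same for the moment, N m; "opening": opening from 0.0 (shut) to 1.0 (fully open); "finger_force": force on a finger pad.
Only numpy, scipy, OpenCV 4.12 (cv2) and the standard library are available. Lean on these libraries where they do the work, as an engineer would, in place of code of your own. Each camera call takes 0.05 s, during which the arm holds its last target. There are 200 camera calls.

## Working session

There is one attempt and no reset: what is moved stays moved. The work goes in short steps, Python scripts to look and compute and a tool call to move; the robot and the scene stay as the last step left them, time stands still between calls to the robot, and variables do not carry over. Pictures are saved under pics/ and viewed, at most 10 in all, crops included, and the job is handed in when it is done.

Besides the shell and the picture viewer there is one more tool, called after "Call:" as name(argument=value, ...) on one line, values as JSON. drive_tool: Moves the arm, as the interface text tells. Its arguments: {"type":"object","properties":{"rows":{"type":"array","items":{"type":"array"}},"newtons":{"type":"number"}},"required":["rows"]}

```bash
mkdir -p pics
cat > h.py <<'E'
import numpy as np, cv2
from rig import arm
def snap(n,f):
    p,d=arm.get_image(n); m=arm.camera_model(n)
    cv2.imwrite(f'pics/{f}.png',p[:,:,::-1]); np.savez(f'pics/{f}.npz',p=p,d=d,K=m["camera_matrix"],T=m["camera_from_world"])
    return p,d
def cloud(f):
    z=np.load(f'pics/{f}.npz'); d=z['d'];K=np.array(z['K']);T=np.array(z['T'])
    v,u=np.mgrid[:d.shape[0],:d.shape[1]]
    c=np.stack([(u-K[0,2])/K[0,0]*d,(v-K[1,2])/K[1,1]*d,d],-1)
    w=(c-T[:3,3])@T[:3,:3]; w[d==0]=np.nan
    return z['p'],w
E
python3 - <<'E'
from h import *
snap('scene','s0'); snap('top','t0')
for n in('s0','t0'):
    z=np.load(f'pics/{n}.npz'); T=z['T']; print(z['K'].tolist(), (-T[:3,:3].T@T[:3,3]).round(3), T[:3,:3].round(2).tolist())
a=cv2.imread('pics/s0.png');b=cv2.imread('pics/t0.png')
cv2.imwrite('pics/both0.png',cv2.resize(np.hstack([a,b]),(800,300)))
print(arm.state())
E
```

```text
[[498.7753843647944, 0.0, 258.91732306193563], [0.0, 498.7753843647944, 193.33712076335632], [0.0, 0.0, 1.0]] [-0.033  0.715  1.22 ] [[-0.78, -0.62, -0.01], [-0.45, 0.57, -0.69], [0.43, -0.53, -0.73]]
[[380.5348972504608, 0.0, 253.31757071670512], [0.0, 380.5348972504608, 192.7522301317162], [0.0, 0.0, 1.0]] [ 0.423 -0.053  1.455] [[-0.01, -1.0, -0.02], [-0.99, 0.01, -0.11], [0.11, 0.01, -0.99]]
{'t': 0.1, 'qpos': array([-1.35660381e+00,  3.00399204e-01,  1.52152566e+00,  6.93754342e-06,
        1.32074457e+00, -6.66130753e-02]), 'qvel': array([-0.00048824,  0.00024938, -0.00204016,  0.00068539, -0.00212405,
        0.00075283]), 'joint_efforts': array([ 9.02532993e-04, -5.32643509e+01, -3.53285265e+01,  7.09466636e-02,
        2.34449585e-02, -6.24815220e-05]), 'eef_pos': array([ 0.15236001, -0.52821474,  0.20494922]), 'tool_rot': array([-5.37173509e-04,  9.90159685e-01,  1.39941086e-01, -3.63403833e-05]), 'contact_force': array([-1.00102062,  0.4122949 ,  0.10254202]), 'torque': array([-0.01863697, -0.06587187,  0.04977909]), 'finger_force': 0.0, 'opening': 0.9991722836328251}
```

View pics/s0.png

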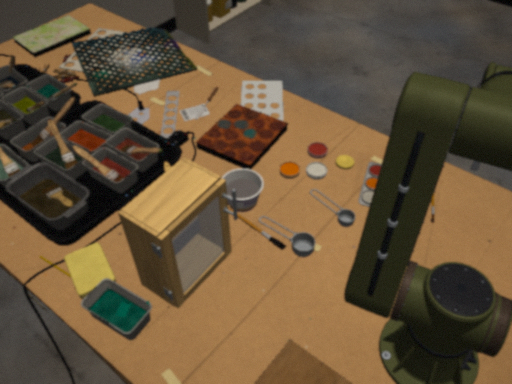

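View pics/t0.png

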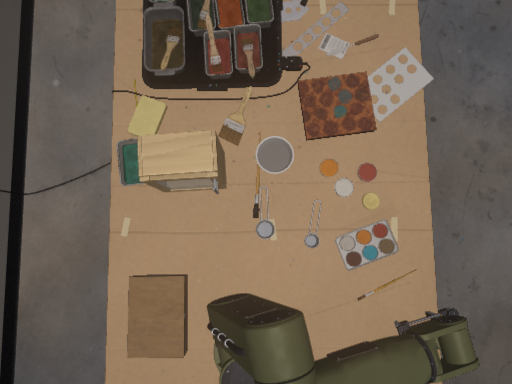

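The scene view shows the cabinet near px (178,230), the large ladle cup at (303,243), the small one at (346,217) and the tub at (243,188). In the top view the cabinet roof is at (178,155), the handle bar at (215,188), the large ladle cup at (265,230) with its loop running up to (265,187), and the small ladle cup at (312,240) with its loop ending at (317,201).

```bash
python3 - <<'E'
from h import *
for f in('t0','s0'):
    p,w=cloud(f); x,y,z=w[...,0],w[...,1],w[...,2]
    print(f)
    m=(abs(z-.322)<.008)&(x>.3)&(x<.9)&(y>-.05)&(y<.6)
    r=cv2.minAreaRect(w[m][:,:2].astype(np.float32)*1000); print('roof',m.sum(),r,np.median(z[m]),cv2.boxPoints(r).round(0).tolist())
    # table height
    t=(abs(z)<.01); print('table z',np.median(z[t]))
    for nm,(u0,u1,v0,v1) in (dict(L=(240,290,180,245),S=(295,330,195,255)) if f=='t0' else dict(L=(255,320,210,260),S=(305,360,185,232))).items():
        for lo,hi in((.006,.02),(.02,.06)):
            mm=np.zeros_like(m); mm[v0:v1,u0:u1]=1; mm&=(z>lo)&(z<hi)
            q=w[mm]; print(nm,lo,len(q), q[:,:2].min(0).round(3) if len(q) else 0,q[:,:2].max(0).round(3) if len(q) else 0)
# top: print z map around ladles
p,w=cloud('t0')
for nm,(u0,u1,v0,v1) in dict(L=(255,276,182,242),S=(302,324,196,250)).items():
    print(nm); 
    for v in range(v0,v1,2): print(v,' '.join('%3d'%(1000*a) for a in w[v,u0:u1,2]))
E
python3 - <<'E'
import cv2,numpy as np
a=cv2.imread('pics/t0.png')
b=cv2.resize(a[120:260,120:345],None,fx=3.5,fy=3.5,interpolation=cv2.INTER_CUBIC); cv2.imwrite('pics/c0.png',b)
E
```

```text
t0
roof 3593 ((648.139404296875, 193.56378173828125), (182.00302124023438, 242.12472534179688), 2.6778481006622314) 0.32240747994357505 [[552.0, 310.0], [563.0, 68.0], [745.0, 77.0], [733.0, 319.0]]
table z 0.0016386342624538743
L 0.006 412 [ 0.389 -0.167] [0.632 0.019]
L 0.02 157 [ 0.411 -0.108] [ 0.623 -0.038]
S 0.006 194 [ 0.349 -0.32 ] [ 0.573 -0.188]
S 0.02 142 [ 0.376 -0.285] [ 0.551 -0.221]
s0
roof 4270 ((647.3469848632812, 195.17005920410156), (184.05355834960938, 242.23690795898438), 2.431743860244751) 0.32202476845315964 [[550.0, 312.0], [561.0, 70.0], [744.0, 78.0], [734.0, 320.0]]
table z 0.0011528463550559804
L 0.006 396 [ 0.387 -0.215] [0.653 0.038]
L 0.02 375 [ 0.408 -0.108] [ 0.606 -0.035]
S 0.006 167 [ 0.345 -0.405] [ 0.566 -0.145]
S 0.02 237 [ 0.372 -0.287] [ 0.554 -0.213]
L
182   2  20  14  15  10   1   2   1   0  -1   2   3   2   9   2   0   3   0   0  -2   3
184   1  18  12  12  13  -2   1  -2   4  -5   2  -1   0   2   0   3   1   2  -3   0   3
186   0  16  15  17   7   1  42  40  35  38  38   4  -1  -3   1  -5   2  -2   0   2  -2
188   3   7  11  13   0  42  -2 
[... 396 characters left out ...]
  0   4   0
198  16  14   9   4   1  38  -2   5   3   2   3   2  42   4   1  -1   8   1   1   8   5
200  10  14  16  -1  -1  40  -3   2   0   4   1  -2  41   3   0   3   2  -1   5   4   4
202  13  12  11   2  -2  33   0   3   0   1  -2   4  38  -4   0   3   1   2   1   7   3
204  16  14  11  14   0  41  37   2  -1   3   0   4  30  -3   2   1   4   2  -2   3   0
206  22  16  17  15   0  39  38  -4  -1  -6   2  -4  29  34   0   3  -1   0   5  -1  -2
208  12  13  17  11  11  38  39   0   0  -4   0  -2  37  34   4   4   1   1  -2   1  -2Traceback (most recent call last):
  File "<stdin>", line 17, in <module>
  File "<stdin>", line 17, in <genexpr>
ValueError: cannot convert float NaN to integer
```

View pics/c0.png

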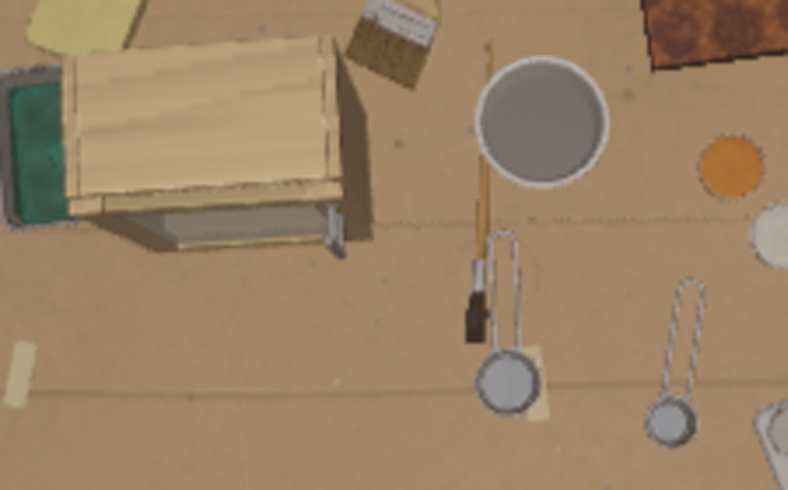

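```bash
cat >> h.py <<'E'
def onplane(f,uv,zp):
    z=np.load(f'pics/{f}.npz');K,T=z['K'],z['T'];uv=np.atleast_2d(uv).astype(float)
    r=np.c_[(uv-K[[0,1],[2,2]])/K[0,0],np.ones(len(uv))]@T[:3,:3]; c=-T[:3,:3].T@T[:3,3]
    return (c+r*((zp-c[2])/r[:,2])[:,None])[:,:2]
E
python3 - <<'E'
from h import *
from scipy.optimize import least_squares
for f in('t0','s0'):
    p,w=cloud(f); z=w[...,2]
    # cabinet: subsets in local frame with yaw
    m=(abs(z-.322)<.02)&(w[...,0]>.5)&(w[...,0]<.9)&(w[...,1]>.0)&(w[...,1]<.4)
    m=cv2.morphologyEx(m.astype(np.uint8),cv2.MORPH_OPEN,np.ones((3,3)))>0
    v,u=np.nonzero(m); q=onplane(f,np.c_[u,v],.322)
    # back edge line: for each y bin max x ; right edge: per x bin min y
    def edge(a,b,lo,hi,sgn):
        B=np.arange(lo,hi,.008); X=[];Y=[]
        for i in B:
            s=(a>=i)&(a<i+.008)
            if s.sum()>2: X.append(i+.004);Y.append(sgn*np.max(sgn*b[s]))
        k=np.polyfit(X,Y,1); r=np.abs(np.polyval(k,X)-Y); g=r<=np.median(r)*2.5; return np.polyfit(np.array(X)[g],np.array(Y)[g],1).round(4), len(X)
    print(f,'back x(y)',edge(q[:,1],q[:,0],.10,.30,1),'right y(x)',edge(q[:,0],q[:,1],.63,.72,-1),'left y(x)',edge(q[:,0],q[:,1],.63,.72,1),'front x(y)',edge(q[:,1],q[:,0],.13,.28,-1))
    # fine: handle bar points
    h=(z>.29)&(z<.33)&(w[...,1]<.14)&(w[...,0]<.60)&(w[...,0]>.45)
    v,u=np.nonzero(h)
    for i in np.argsort(w[h][:,0])[:25]: print((u[i],v[i]),w[h][i].round(3),end=' ')
    print()
    for nm,R,zr,L,zh,g in(('L',.036,.042,.161,.036,(.44,-.072)),('S',.028,.034,.153,.028,(.40,-.24))):
        # wires+cup: pixels with height in [.02,.06] near guess
        near=(np.hypot(w[...,0]-g[0]-.06,w[...,1]-g[1])<.15)&(z>zh-.012)&(z<zh+.016)
        n,lab,st,ce=cv2.connectedComponentsWithStats(near.astype(np.uint8)); k=1+np.argmax(st[1:,4]); 
        v,u=np.nonzero(lab==k); q=onplane(f,np.c_[u,v],zh+.001)
        # model: outline points of the ring (radius R-.5mm) and loop wire centreline; dist to nearest
        def res(s,q=q):
            c,sn=np.cos(s[2]),np.sin(s[2]); l=(q-s[:2])@np.array([[c,-sn],[sn,c]])
            ring=abs(np.hypot(*l.T)-R+.001)
            e=L-.013; wi=np.where(l[:,0]<e,np.hypot(abs(l[:,1])-.013,np.maximum(R-l[:,0],0)),abs(np.hypot(l[:,0]-e,l[:,1])-.013))
            return np.minimum(ring,wi)
        keep=np.ones(len(q),bool); s=np.array([*g,0.0 if nm=='L' else -.1])
        best=None
        for a0 in(-.2,0,.2):
          for dx in(-.02,0,.02):
            r=least_squares(res,[g[0]+dx,g[1],a0],loss='soft_l1',f_scale=.002)
            if best is None or r.cost<best.cost: best=r
        s=best.x; print(f,nm,len(q),s.round(4),'loop',(s[:2]+L*np.array([np.cos(s[2]),np.sin(s[2])])).round(4),'med res',np.median(res(s)).round(4),'ext',q.min(0).round(3),q.max(0).round(3))
E
```

```text
t0 back x(y) (array([-0.0581,  0.7485]), 25) right y(x) (array([0.0463, 0.0422]), 12) left y(x) (array([0.0213, 0.2987]), 12) front x(y) (array([-0.0484,  0.6044]), 19)
(np.int64(214), np.int64(190)) [0.56  0.083 0.308] (np.int64(213), np.int64(190)) [0.561 0.086 0.306] (np.int64(215), np.int64(190)) [0.561 0.081 0.298] (np.int64(212), np.int64(189)) [0.562 0.088 0.318] (np.int64(214), np.int64(189)) [0.562 0.082 0.317] (np.int64(213), np.int64(189)) [0.563 0.085 0.314] (np.int64(215), np.int64(189)) [0.563 0.08  0.308] (np.int64(214), np.int64(188)) [0.565 0.082 0.318] (np.int64(212), np.int64(188)) [0.565 0.088 0.317] (np.int64(213), np.int64(188)) [0.566 0.085 0.313] (np.int64(215), np.int64(188)) [0.566 0.08  0.308] (np.int64(214), np.int64(187)) [0.568 0.082 0.318] (np.int64(213), np.int64(187)) [0.568 0.085 0.316] (np.int64(198), np.int64(178)) [0.599 0.132 0.304] (np.int64(197), np.int64(178)) [0.599 0.136 0.301] (np.int64(202), np.int64(178)) [0.599 0.121 0.298] (np.int64(201), np.int64(177)) [0.599 0.121 0.318] (np.int64(200), np.int64(178)) [0.599 0.127 0.298] (np.int64(199
[... 1524 characters left out ...]
)) [0.562 0.09  0.301] (np.int64(234), np.int64(197)) [0.562 0.087 0.291] (np.int64(235), np.int64(194)) [0.562 0.082 0.299] (np.int64(233), np.int64(192)) [0.562 0.089 0.312] (np.int64(235), np.int64(193)) [0.562 0.082 0.302] (np.int64(233), np.int64(191)) [0.562 0.088 0.314] (np.int64(233), np.int64(193)) [0.563 0.088 0.307] (np.int64(232), np.int64(195)) [0.563 0.092 0.303] (np.int64(234), np.int64(189)) [0.563 0.083 0.317] (np.int64(233), np.int64(196)) [0.563 0.088 0.296] 
s0 L 339 [ 0.4432 -0.0701  0.0065] loop [ 0.6042 -0.0691] med res 0.0022 ext [ 0.406 -0.111] [ 0.605 -0.029]
s0 S 269 [ 0.3993 -0.2419 -0.1972] loop [ 0.5493 -0.2719] med res 0.0022 ext [ 0.37  -0.284] [ 0.553 -0.208]
```

The measurements agree with each other. The cabinet centre is about (0.675, 0.196) with yaw about 0.05, which predicts the shut handle at (0.567, 0.086), and that is where I see it. Next I move above the handle.

Call:
drive_tool(rows=[[[0,0,0],[0.45,-0.37,-0.2],0.4],[[0,0,0],[0.89,-0.74,-0.4],0.4]])

```text
t: 0.3
eef_pos: [0.2044, -0.4507, 0.2368]
tool_rot: [-0.001, 0.99, 0.139, -0.0]
contact_force: [1.3, -0.3, 0.7]
opening: 0.868
finger_force: 0.0
```

Call:
drive_tool(rows=[[[0,0,0],[0.45,-0.37,-0.2],0.4],[[0,0,0],[0.89,-0.74,-0.4],0.4]])

```text
t: 0.5
eef_pos: [0.257, -0.3735, 0.2698]
tool_rot: [-0.0, 0.99, 0.14, -0.0]
contact_force: [1.1, -1.4, 0.2]
opening: 0.693
finger_force: 0.0
```

Call:
drive_tool(rows=[[[0,0,0],[0.45,-0.37,-0.2],0.4],[[0,0,0],[0.89,-0.74,-0.4],0.4]])

```text
t: 0.7
eef_pos: [0.309, -0.2968, 0.302]
tool_rot: [-0.0, 0.99, 0.14, -0.0]
contact_force: [0.8, -0.2, -0.4]
opening: 0.528
finger_force: 0.0
```

Call:
drive_tool(rows=[[[0,0,0],[0.45,-0.37,-0.2],0.4],[[0,0,0],[0.89,-0.74,-0.4],0.4]])

```text
t: 0.9
eef_pos: [0.361, -0.2202, 0.3341]
tool_rot: [0.0, 0.99, 0.14, 0.0]
contact_force: [0.2, -0.9, 0.0]
opening: 0.403
finger_force: 0.0
```

Run:
```python
from h import *
s=arm.state(); print(s['t'],s['qpos'].round(4).tolist(),s['eef_pos'].round(4),s['tool_rot'].round(4),s['qvel'].round(2))
```

```text
0.9 [-0.6344, -0.0622, 1.6307, -0.0, 1.5731, 0.6558] [ 0.361  -0.2202  0.3341] [0.     0.9902 0.1398 0.    ] [ 1.09 -0.04 -0.32  0.    0.36  1.08]
```

Call:
drive_tool(rows=[[[0,0,0],[0.44,-0.37,-0.05],0.4],[[0,0,0],[0.88,-0.74,-0.09],0.4]])

```text
t: 1.1
eef_pos: [0.4124, -0.1438, 0.3411]
tool_rot: [0.0, 0.99, 0.14, 0.0]
contact_force: [-0.4, -0.6, -0.2]
opening: 0.402
finger_force: 0.0
```

Call:
drive_tool(rows=[[[0,0,0],[0.44,-0.37,-0.05],0.4],[[0,0,0],[0.88,-0.74,-0.09],0.4]])

```text
t: 1.3
eef_pos: [0.4635, -0.0673, 0.348]
tool_rot: [0.0, 0.99, 0.14, -0.0]
contact_force: [0.4, -0.5, 0.3]
opening: 0.397
finger_force: 0.0
```

Call:
drive_tool(rows=[[[0,0,0],[0.44,-0.37,-0.05],0.4],[[0,0,0],[0.88,-0.74,-0.09],0.4]])

```text
t: 1.5
eef_pos: [0.5148, 0.0091, 0.3551]
tool_rot: [0.0, 0.99, 0.14, -0.0]
contact_force: [0.7, -1.3, -0.7]
opening: 0.399
finger_force: 0.0
```

Call:
drive_tool(rows=[[[0,0,0],[0.44,-0.37,-0.05],0.4],[[0,0,0],[0.88,-0.74,-0.09],0.4],[[0,0,0],[0.88,-0.74,-0.09],0.4]])

```text
t: 1.8
eef_pos: [0.5668, 0.0874, 0.3605]
tool_rot: [-0.0, 0.99, 0.142, -0.001]
contact_force: [0.4, -0.9, -0.1]
opening: 0.399
finger_force: 0.0
```

Run:
```python
from h import *
s=arm.state(); print(s['t'],s['qpos'].round(4).tolist(),s['eef_pos'].round(4),s['tool_rot'].round(4),s['qvel'].round(2))
snap('top','t1')
p,w=cloud('t1')
snap('wrist','w1'); m=arm.camera_model('wrist'); K,T=m['camera_matrix'],m['camera_from_world']
print(K); print((np.array(T)).round(3))
for P in([.567,.086,.317],[.565,.085,.317],list(s['eef_pos'])):
    c=T[:3,:3]@P+T[:3,3]; print(P,(K@c/c[2])[:2])
```

```text
1.8 [0.0888, 0.2958, 1.1746, 0.0006, 1.6737, 1.3749] [0.5668 0.0874 0.3605] [-3.000e-04  9.899e-01  1.419e-01 -1.300e-03] [-0.07 -0.07  0.08 -0.01 -0.01 -0.07]
[[284.86182378   0.         254.70593109]
 [  0.         284.86182378 194.84354388]
 [  0.           0.           1.        ]]
[[ 0.278 -0.96  -0.    -0.078]
 [-0.934 -0.271  0.232  0.49 ]
 [-0.223 -0.064 -0.973  0.673]
 [ 0.     0.     0.     1.   ]]
[0.567, 0.086, 0.317] [251.70175559 207.95992549]
[0.565, 0.085, 0.317] [252.20145446 210.54482327]
[np.float64(0.5667853574385495), np.float64(0.0873516750821026), np.float64(0.3604789669097804)] [248.97691236 225.69730909]
```

View pics/w1.png

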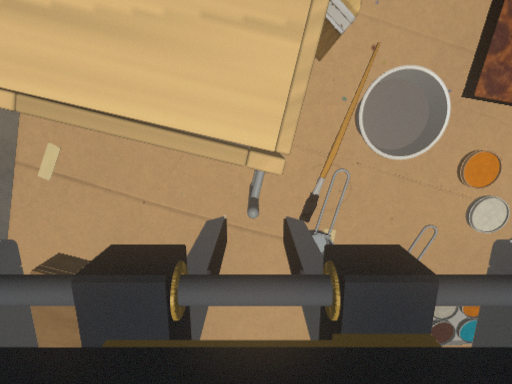

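The wrist view shows the bar's top at about (254,211), where (0.566, 0.086, 0.317) projects. Lower and grip.

Call:
drive_tool(rows=[[[0,0,0],[0,0.02,0.5],0.4],[[0,0,0],[0,0.02,0.9],0.4],[[0,0,0],[0,0.02,0.9],0.3],[[0,0,0],[0,0.02,0.9],0.0],[[0,0,0],[0,0.02,0.9],0.0],[[0,0,0],[0,0.02,0.9],0.0],[[0,0,0],[0,0.02,0.9],0.0]], newtons=15)

```text
t: 2.6
eef_pos: [0.5666, 0.086, 0.2925]
tool_rot: [-0.004, 0.99, 0.141, 0.003]
contact_force: [5.4, 28.4, -1.6]
opening: 0.101
finger_force: 15.0
```

Run:
```python
from h import *
from scipy.spatial.transform import Rotation as Ro
s=arm.state(); print(s['t'],s['qpos'].round(4).tolist(),s['eef_pos'].round(4))
q=s['tool_rot']; R=Ro.from_quat(q[[1,2,3,0]]).as_matrix(); print(R.round(3))
h0=s['eef_pos'][:2]; yaw=.05; c=np.array([[np.cos(yaw),-np.sin(yaw)],[np.sin(yaw),np.cos(yaw)]])
f=lambda t: c@(.224*np.array([-np.sin(t),-np.cos(t)])+.05*np.array([-np.cos(t),np.sin(t)]))
for t0 in(0.01,):
  prev=0
  for t in np.arange(.01,1.96,.08):
    d=np.r_[f(t)-f(t0),0]; l=R.T@d; print(round(t,2),(l/.08).round(3), (h0+d[:2]).round(3))
```

```text
2.6 [0.0833, 0.3002, 1.3208, 0.0075, 1.5153, 1.3699] [0.5666 0.086  0.2925]
[[ 0.96   0.28   0.005]
 [ 0.28  -0.96   0.008]
 [ 0.007 -0.006 -1.   ]]
0.01 [0. 0. 0.] [0.567 0.086]
0.09 [-0.201 -0.111 -0.001] [0.549 0.09 ]
0.17 [-0.392 -0.237 -0.001] [0.531 0.095]
0.25 [-0.573 -0.378 -0.001] [0.514 0.102]
0.33 [-0.742 -0.534 -0.002] [0.498 0.11 ]
0.41 [-0.898 -0.702 -0.002] [0.482 0.12 ]
0.49 [-1.04e+00 -8.82e-01 -1.00e-03] [0.467 0.131]
0.57 [-1.167e+00 -1.073e+00 -1.000e-03] [0.453 0.142]
0.65 [-1.279 -1.274 -0.   ] [0.44  0.155]
0.73 [-1.374 -1.483  0.   ] [0.428 0.169]
0.81 [-1.452e+00 -1.698e+00  1.000e-03] [0.417 0.184]
0.89 [-1.513 -1.92   0.002] [0.407 0.2  ]
0.97 [-1.555 -2.145  0.003] [0.399 0.216]
1.05 [-1.58  -2.373  0.005] [0.392 0.233]
1.13 [-1.586 -2.602  0.006] [0.386 0.25 ]
1.21 [-1.574 -2.832  0.007] [0.382 0.268]
1.29 [-1.544 -3.059  0.009] [0.379 0.286]
1.37 [-1.495 -3.283  0.011] [0.378 0.305]
1.45 [-1.429 -3.503  0.013] [0.378 0.323]
1.53 [-1.346 -3.717  0.015] [0.38  0.341]
1.61 [-1.245 -3.923  0.017] [0.383 0.359]
1.69 [-1.129 -4.121  0.019] [0.388 0.377]
1.77 [-0.997 -4.308  0.021] [0.393 0.395]
1.85 [-0.851 -4.485  0.023] [0.401 0.411]
1.93 [-0.69  -4.649  0.025] [0.409 0.428]
```

Call:
drive_tool(rows=[[[0,0,0],[0,-0.02,0],0.0],[[0,0,0],[-0.1,-0.07,0],0.0],[[0,0,0],[-0.2,-0.13,0],0.0],[[0,0,0],[-0.39,-0.26,0],0.0],[[0,0,0],[-0.57,-0.4,0],0.0],[[0,0,0],[-0.74,-0.55,0],0.0],[[0,0,0],[-0.9,-0.72,0],0.0],[[0,0,0],[-0.9,-0.72,0],0.0]])

```text
t: 3.4
eef_pos: [0.4804, 0.1194, 0.2925]
tool_rot: [-0.001, 0.99, 0.141, 0.003]
contact_force: [5.4, 9.1, -3.6]
opening: 0.102
finger_force: 15.0
```

Run:
```python
from h import *
s=arm.state(); print(s['t'],s['qpos'].round(4).tolist(),s['eef_pos'].round(4),s['tool_rot'].round(4),s['contact_force'],s['opening'])
snap('top','t2')
p,w=cloud('t2'); z=w[...,2]
# door top strip z ~.318 in front of cabinet
q=w[(z>.29)&(z<.33)&(w[...,0]<.615)&(w[...,0]>.35)&(w[...,1]>.05)&(w[...,1]<.33)]
print(len(q)); q=q[q[:,1]>.2]; print(np.polyfit(q[:,1],q[:,0],1))
```

```text
3.4 [0.1682, 0.1178, 1.5393, 0.0024, 1.4794, 1.4562] [0.4804 0.1194 0.2925] [-0.0013  0.99    0.1408  0.0025] [ 5.42280154  9.12282626 -3.6088002 ] 0.10151408991963158
360
[0.30636214 0.50867542]
```

Call:
drive_tool(rows=[[[0,0,0],[-0.14,-0.18,0],0.0],[[0,0,0],[-0.27,-0.37,0],0.0],[[0,0,0],[-0.38,-0.57,0],0.0],[[0,0,0],[-0.48,-0.78,0],0.0],[[0,0,0],[-0.55,-0.99,0],0.0]])

```text
t: 3.95
eef_pos: [0.4158, 0.1811, 0.2924]
tool_rot: [0.0, 0.99, 0.14, 0.001]
contact_force: [-2.9, -3.3, 3.1]
opening: 0.099
finger_force: 15.0
```

Call:
drive_tool(rows=[[[0,0,0],[-0.06,-0.22,0],0.0],[[0,0,0],[-0.1,-0.45,0],0.0],[[0,0,0],[-0.13,-0.68,0],0.0],[[0,0,0],[-0.13,-0.9,0],0.0]])

```text
t: 4.35
eef_pos: [0.3854, 0.2479, 0.2923]
tool_rot: [-0.0, 0.99, 0.14, 0.0]
contact_force: [-8.8, -3.5, 3.7]
opening: 0.099
finger_force: 15.0
```

Call:
drive_tool(rows=[[[0,0,0],[0.01,-0.23,0],0.0],[[0,0,0],[0.04,-0.46,0],0.0],[[0,0,0],[0.09,-0.68,0],0.0],[[0,0,0],[0.16,-0.9,0],0.0]])

```text
t: 4.75
eef_pos: [0.3777, 0.3212, 0.2923]
tool_rot: [-0.001, 0.99, 0.14, -0.0]
contact_force: [-9.4, 0.5, 3.4]
opening: 0.101
finger_force: 15.0
```

Call:
drive_tool(rows=[[[0,0,0],[0.08,-0.21,0],0.0],[[0,0,0],[0.18,-0.42,0],0.0],[[0,0,0],[0.3,-0.62,0],0.0],[[0,0,0],[0.43,-0.8,0],0.0],[[0,0,0],[0.58,-0.98,0],0.0],[[0,0,0],[0.58,-0.98,0],0.0]])

```text
t: 5.35
eef_pos: [0.401, 0.411, 0.2922]
tool_rot: [-0.002, 0.99, 0.141, -0.0]
contact_force: [-11.9, 4.9, 3.7]
opening: 0.1
finger_force: 15.0
```

Call:
drive_tool(rows=[[[0,0,0],[0.08,-0.08,0],0.0],[[0,0,0],[0.08,-0.08,0],0.0],[[0,0,0],[0.08,-0.08,0],0.5],[[0,0,0],[0.08,-0.08,0],0.5],[[0,0,0],[0.08,-0.08,0],0.5]])

```text
t: 5.85
eef_pos: [0.4065, 0.4163, 0.2913]
tool_rot: [-0.0, 0.99, 0.14, 0.001]
contact_force: [-0.0, -0.2, 0.2]
opening: 0.318
finger_force: 0.0
```

Call:
drive_tool(rows=[[[0,0,0],[0,0,-0.5],0.5],[[0,0,0],[0,0,-1],0.6]])

```text
t: 6.05
eef_pos: [0.406, 0.4159, 0.3714]
tool_rot: [0.0, 0.99, 0.14, -0.0]
contact_force: [0.9, 0.3, 0.7]
opening: 0.489
finger_force: 0.0
```

Run:
```python
from h import *
s=arm.state(); print(s['t'],s['qpos'].round(4).tolist(),s['eef_pos'].round(4),s['tool_rot'].round(4),s['contact_force'],s['opening'])
```

```text
6.05 [0.7345, 0.315, 1.1258, -0.0002, 1.702, 2.025] [0.406  0.4159 0.3714] [ 4.000e-04  9.902e-01  1.397e-01 -5.000e-04] [0.86898562 0.281864   0.71321399] 0.48868056380026115
```

Call:
drive_tool(rows=[[[0,0,0],[0.02,0.46,0],0.6],[[0,0,0],[0.04,0.92,0],0.6]])

```text
t: 6.25
eef_pos: [0.4299, 0.346, 0.3716]
tool_rot: [-0.0, 0.99, 0.141, 0.001]
contact_force: [0.7, 0.1, -0.7]
opening: 0.596
finger_force: 0.0
```

Call:
drive_tool(rows=[[[0,0,0],[0.02,0.46,0],0.6],[[0,0,0],[0.04,0.92,0],0.6]])

```text
t: 6.45
eef_pos: [0.4534, 0.2751, 0.3708]
tool_rot: [-0.0, 0.99, 0.14, 0.0]
contact_force: [0.6, 0.1, 0.3]
opening: 0.597
finger_force: 0.0
```

Call:
drive_tool(rows=[[[0,0,0],[0.02,0.46,0],0.6],[[0,0,0],[0.04,0.92,0],0.6]])

```text
t: 6.65
eef_pos: [0.4768, 0.2052, 0.3709]
tool_rot: [0.0, 0.99, 0.14, 0.001]
contact_force: [0.7, 0.2, -0.1]
opening: 0.598
finger_force: 0.0
```

Call:
drive_tool(rows=[[[0,0,0],[0.02,0.46,0.39],0.6],[[0,0,0],[0.04,0.92,0.78],0.6]])

```text
t: 6.85
eef_pos: [0.5005, 0.1354, 0.3081]
tool_rot: [0.0, 0.99, 0.14, 0.001]
contact_force: [1.3, 0.7, -0.5]
opening: 0.601
finger_force: 0.0
```

Call:
drive_tool(rows=[[[0,0,0],[0.02,0.46,0.39],0.6],[[0,0,0],[0.04,0.92,0.78],0.6]])

```text
t: 7.05
eef_pos: [0.5238, 0.0655, 0.245]
tool_rot: [0.0, 0.99, 0.14, 0.001]
contact_force: [1.1, 0.3, -0.6]
opening: 0.603
finger_force: 0.0
```

Call:
drive_tool(rows=[[[0,0,0],[0.02,0.46,0.39],0.6],[[0,0,0],[0.04,0.92,0.78],0.6]])

```text
t: 7.25
eef_pos: [0.5473, -0.0044, 0.1825]
tool_rot: [0.0, 0.99, 0.14, 0.001]
contact_force: [1.5, 0.9, 0.9]
opening: 0.6
finger_force: 0.0
```

Call:
drive_tool(rows=[[[0,0,0.04],[0.02,0.46,0.39],0.6],[[0,0,0.084],[0.04,0.92,0.78],0.6],[[0,0,0.084],[0.04,0.92,0.78],0.6],[[0,0,0.084],[0.04,0.92,0.78],0.6]])

```text
t: 7.65
eef_pos: [0.5704, -0.073, 0.1206]
tool_rot: [-0.0, 1.0, 0.008, -0.0]
contact_force: [0.0, 0.5, 0.4]
opening: 0.601
finger_force: 0.0
```

Run:
```python
from h import *
s=arm.state(); print(s['t'],s['qpos'].round(4).tolist(),s['eef_pos'].round(4),s['tool_rot'].round(4),s['opening'])
snap('wrist','w2'); snap('top','t3')
m=arm.camera_model('wrist'); K,T=m['camera_matrix'],m['camera_from_world']
for P in([.605,-.0695,.036],[.5705,-.070,.036],[.5705,-.057,.036],[.5705,-.083,.036],[.545,-.246+.02,.028]):
    c=T[:3,:3]@P+T[:3,3]; print(P,(K@c/c[2])[:2].round(1))
p,w=cloud('t3');z=w[...,2]
# door inner/top
q=w[(z>.30)&(z<.33)&(w[...,0]<.60)&(w[...,0]>.3)&(w[...,1]>.2)]
print(len(q), cv2.minAreaRect(q[:,:2].astype(np.float32)*1000))
```

```text
7.65 [-0.1911, 0.436, 1.5412, 0.0, 1.165, 1.3633] [ 0.5704 -0.073   0.1206] [-1.0e-04  1.0e+00  8.2e-03 -3.0e-04] 0.6010685904763796
[0.605, -0.0695, 0.036] [251.7 163.1]
[0.5705, -0.07, 0.036] [251.6 198.9]
[0.5705, -0.057, 0.036] [238.1 198.7]
[0.5705, -0.083, 0.036] [265.1 199.2]
[0.545, -0.226, 0.028] [405.4 224.2]
521 ((493.06158447265625, 362.7508850097656), (54.60637664794922, 233.3686065673828), 73.85376739501953)
```

View pics/w2.png

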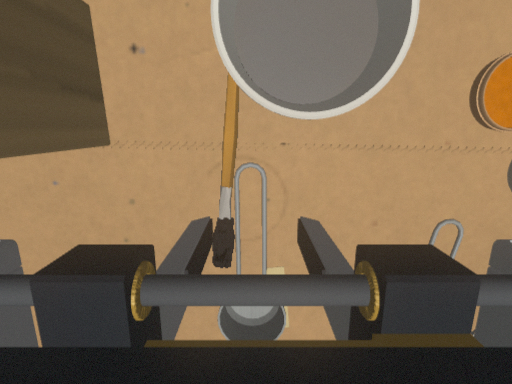

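The wrist view shows the large loop's end at (251,164) and its wires at columns 237 and 265, as predicted. A brush lies just to the left, about 15 mm high, so the fingertips stay at 24 mm. Descend, grip and lift.

Call:
drive_tool(rows=[[[0,0,0],[0,-0.04,0.4],0.45],[[0,0,0],[0,-0.04,0.6],0.45],[[0,0,0],[0,-0.04,0.6],0.45]])

```text
t: 8.05
eef_pos: [0.5697, -0.068, 0.072]
tool_rot: [-0.0, 1.0, 0.01, -0.001]
contact_force: [0.7, -0.4, -0.1]
opening: 0.455
finger_force: 0.0
```

Call:
drive_tool(rows=[[[0,0,0],[0,0,0.3],0.45],[[0,0,0],[0,0,0.6],0.45],[[0,0,0],[0,0,0.6],0.2],[[0,0,0],[0,0,0.6],0.0],[[0,0,0],[0,0,0.6],0.0],[[0,0,0],[0,0,0.6],0.0]], newtons=40)

```text
t: 8.65
eef_pos: [0.5712, -0.0692, 0.0263]
tool_rot: [0.0, 1.0, 0.009, 0.001]
contact_force: [1.5, -0.1, 0.7]
opening: 0.309
finger_force: 40.0
```

Call:
drive_tool(rows=[[[0,0,0],[0,0,-0.2],0.0],[[0,0,0],[0,0,-0.5],0.0],[[0,0,0],[0,0,-1.0],0.0],[[0,0,0],[0,0,-1.0],0.0]])

```text
t: 9.05
eef_pos: [0.5728, -0.0696, 0.1105]
tool_rot: [0.001, 1.0, 0.009, 0.004]
contact_force: [1.1, -0.1, -0.6]
opening: 0.307
finger_force: 40.0
```

Run:
```python
from h import *
s=arm.state(); print(s['t'],s['qpos'].round(4).tolist(),s['eef_pos'].round(4),s['tool_rot'].round(4),s['opening'],s['finger_force'],s['contact_force'])
# planar FK fit
D=[([-1.357,.3004,1.5215,1.3207],[.1524,-.5282,.2049]),([-.6344,-.0622,1.6307,1.5731],[.361,-.2202,.3341]),([.0888,.2958,1.1746,1.6737],[.5668,.0874,.3605]),([.7345,.315,1.1258,1.702],[.406,.4159,.3714]),([-.1911,.436,1.5412,1.165],[.5704,-.073,.1206]),([.0833,.3002,1.3208,1.5153],[.5666,.086,.2925]),([.1682,.1178,1.5393,1.4794],[.4804,.1194,.2925])]
A=[];b=[]
for q,p in D:
    lat=-np.sin(q[0])*p[0]+np.cos(q[0])*p[1]; r=np.cos(q[0])*p[0]+np.sin(q[0])*p[1]; q2,q23=q[1],q[1]+q[2]
    A+= [[1,0,np.sin(q2),np.sin(q23),np.cos(q23)],[0,1,np.cos(q2),np.cos(q23),-np.sin(q23)]]; b+=[r,p[2]]; print(lat.round(4),end=' ')
x,res,rk,sv=np.linalg.lstsq(np.array(A),b,rcond=None); print(x.round(4),res,sv)
```

```text
9.05 [-0.1843, 0.4464, 1.5518, -0.0, 1.1346, 1.3694] [ 0.5728 -0.0696  0.1105] [9.0e-04 1.0e+00 8.5e-03 4.3e-03] 0.30749451737203415 39.996662735939026 [ 1.08494538 -0.13246212 -0.61810831]
0.0369 0.0366 0.0368 0.0366 0.0367 0.0386 0.0373 [ 2.000e-04 -4.860e-02  4.225e-01  4.479e-01  4.000e-02] [4.24078011e-06] [4.56009047 3.72700358 0.35660966 0.33082365 0.28000788]
```

Call:
drive_tool(rows=[[[0,0.04,0],[0,0,-0.5],0.0],[[0,0.08,0],[0,0,-0.9],0.0],[[0,0.12,0],[0,0,-1.0],0.0],[[0,0.16,0],[0,0,-1.0],0.0],[[0,0.2,0],[0,0,-1.0],0.0],[[0,0.2,0],[0,0,-1.0],0.0]])

```text
t: 9.65
eef_pos: [0.5683, -0.0691, 0.1834]
tool_rot: [-0.003, 0.951, 0.008, 0.309]
contact_force: [-0.6, -0.0, -0.6]
opening: 0.308
finger_force: 40.0
```

Run:
```python
from h import *
from scipy.spatial.transform import Rotation as Ro
s=arm.state(); q=s['qpos']; print(s['t'],q.round(4).tolist(),s['eef_pos'].round(4),s['tool_rot'].round(4),s['opening'],s['contact_force'])
p=s['eef_pos'];r=np.cos(q[0])*p[0]+np.sin(q[0])*p[1];lat=-np.sin(q[0])*p[0]+np.cos(q[0])*p[1]
a,k,L2,L3,e=2e-4,-.0486,.4225,.4479,.04; q23=q[1]+q[2]; rw=a+L2*np.sin(q[1])+L3*np.sin(q23)+e*np.cos(q23); zw=k+L2*np.cos(q[1])+L3*np.cos(q23)-e*np.sin(q23)
tz=Ro.from_quat(s['tool_rot'][[1,2,3,0]]).as_matrix()[:,2]; print('tz',tz.round(3),lat)
# r = rw + Lt*tr ; z = zw+Lt+ Lt*tzz
tr=tz[0]*np.cos(q[0])+tz[1]*np.sin(q[0]); print('Lt',(r-rw)/tr,(p[2]-zw)/(1+tz[2]))
```

```text
9.65 [-0.2617, 0.0826, 1.9648, 0.3377, 0.509, 1.0468] [ 0.5683 -0.0691  0.1834] [-0.0027  0.951   0.0075  0.3089] 0.30843395574633165 [-0.558293   -0.02696812 -0.58653268]
tz [ 0.588  0.01  -0.809] 0.08029402863849971
Lt 0.2691696245504796 0.27190767681213407
```

```bash
cat > kin.py <<'E'
import numpy as np
from scipy.spatial.transform import Rotation as Ro
from scipy.optimize import least_squares
LO=np.array([-3.03,-.79,.23,-1.04,0,-2.55]);HI=np.array([3.03,2.21,2.52,4.18,3.07,2.55])
L2,L3,e,Lt,h,d=.4225,.4479,.04,.2705,.222,.0367
def fk(q):
    B=Ro.from_euler('ZY',[q[0],q[1]+q[2]]); R=B*Ro.from_euler('ZYZ',[q[3],q[4],q[5]+np.pi/2])
    w=Ro.from_euler('Z',q[0]).apply([L2*np.sin(q[1]),d,h+L2*np.cos(q[1])])+B.apply([e,0,L3])
    return w+Lt*R.as_matrix()[:,2],R
def ik(p,R,q0):
    f=lambda q:np.r_[(fk(q)[0]-p)*5,(R.inv()*fk(q)[1]).as_rotvec()]
    s=least_squares(f,np.clip(q0,LO+1e-3,HI-1e-3),bounds=(LO,HI)); return s.x,s.cost
def tool(yaw,phi):  # tool z horizontal along yaw, pitched down phi, tool x up
    z=np.array([np.cos(yaw)*np.cos(phi),np.sin(yaw)*np.cos(phi),-np.sin(phi)]); y=np.array([np.sin(yaw),-np.cos(yaw),0])
    return Ro.from_matrix(np.c_[np.cross(y,z),y,z])
CY=.05; C=np.array([.675,.196,0]); RC=Ro.from_euler('Z',CY)
cab=lambda v:C+RC.apply(v)
E
python3 - <<'E'
from kin import *
from rig import arm
s=arm.state();p,R=fk(s['qpos']);print(p.round(4),s['eef_pos'].round(4),(Ro.from_quat(s['tool_rot'][[1,2,3,0]]).inv()*R).magnitude())
off=np.array([.033,0,-.010])
for nm,y in(('R',-.04),('L',.04)):
  for yaw in(-.1,.0,.1,.2,.3,.4):
   for phi in(.0,.2,.4):
    T=tool(CY+yaw,phi); P=cab([.018,y,.24])-T.apply(off); best=None
    for q4 in(0.3,1,2,2.8,3.4):
      for q6 in(-1.7,-.5,.5,1.4):
        q,c=ik(P,T,[.1,.6,1.6,q4,.5,q6])
        if best is None or c<best[1]-1e-8: best=(q,c)
    print(nm,yaw,phi,best[0].round(2),'%.1e'%best[1])
E
```

```text
[ 0.5688 -0.0691  0.1832] [ 0.5683 -0.0691  0.1834] 2.802712736184946e-16
R -0.1 0.0 [ 0.29  0.55  1.93  3.57  0.95 -1.83] 4.0e-19
R -0.1 0.2 [ 0.29  0.43  1.93  3.71  0.66 -1.97] 3.0e-29
R -0.1 0.4 [ 0.29  0.35  1.89  4.07  0.39 -2.32] 5.8e-25
R 0.0 0.0 [ 0.24  0.53  1.95  3.38  0.93 -1.72] 2.3e-24
R 0.0 0.2 [ 0.24  0.42  1.95  3.47  0.62 -1.8 ] 4.3e-31
R 0.0 0.4 [ 0.24  0.33  1.91  3.72  0.32 -2.06] 8.5e-19
R 0.1 0.0 [ 0.18  0.53  1.97  3.18  0.92 -1.6 ] 1.6e-29
R 0.1 0.2 [ 0.18  0.41  1.97  3.2   0.6  -1.61] 1.2e-22
R 0.1 0.4 [ 0.18  0.32  1.92  3.25  0.28 -1.66] 3.3e-23
R 0.2 0.0 [ 0.12  0.52  1.97  2.98  0.93 -1.48] 1.7e-19
R 0.2 0.2 [ 0.12  0.41  1.97  2.93  0.61 -1.42] 5.6e-27
R 0.2 0.4 [ 0.13  0.32  1.92  2.74  0.3  -1.24] 1.2e-22
R 0.3 0.0 [ 0.07  0.53  1.96  2.79  0.95 -1.36] 2.5e-22
R 0.3 0.2 [ 0.07  0.41  1.96  2.67  0.65 -1.24] 1.3e-31
R 0.3 0.4 [ 0.07  0.33  1.92  2.35  0.36 -0.92] 5.8e-27
R 0.4 0.0 [ 0.02  0.54  1.94  2.61  0.98 -1.25] 5.5e-19
R 0.4 0.2 [ 0.01  0.43  1.94  2.44  0.7  -1.09] 1.7e-30
R 0.4 0.4 [ 0.02  0.34  1.9   2.08  0.45 -0.73] 7.4e-31
L -0.1 0.0 [ 0.
[... 295 characters left out ...]
4  4.12  0.39 -2.37] 5.0e-28
L 0.1 0.0 [ 0.35  0.56  1.9   3.4   0.91 -1.73] 1.9e-25
L 0.1 0.2 [ 0.35  0.45  1.9   3.49  0.6  -1.82] 3.0e-24
L 0.1 0.4 [ 0.35  0.37  1.86  3.78  0.31 -2.11] 2.5e-20
L 0.2 0.0 [ 0.3   0.55  1.92  3.2   0.9  -1.61] 8.8e-31
L 0.2 0.2 [ 0.3   0.44  1.92  3.22  0.59 -1.63] 7.5e-31
L 0.2 0.4 [ 0.3   0.36  1.87  3.3   0.26 -1.71] 1.2e-23
L 0.3 0.0 [ 0.24  0.55  1.92  3.    0.9  -1.48] 1.3e-28
L 0.3 0.2 [ 0.24  0.44  1.92  2.95  0.59 -1.43] 1.1e-23
L 0.3 0.4 [ 0.24  0.36  1.88  2.77  0.28 -1.26] 5.2e-28
L 0.4 0.0 [ 0.19  0.55  1.91  2.81  0.92 -1.36] 1.8e-30
L 0.4 0.2 [ 0.19  0.44  1.91  2.69  0.63 -1.25] 1.2e-22
L 0.4 0.4 [ 0.19  0.36  1.87  2.36  0.34 -0.92] 3.2e-21
```

```bash
cat >> kin.py <<'E'
off=np.array([.033,0,-.010])
def rows(Q,jaw=0):
    """Q: dense list of joint rows, Q[0]=start; prints calls with units, with loop/cup positions"""
    k=0;p0,R0=fk(Q[0]);out=[];n=0
    for i in range(1,len(Q)):
        p,R=fk(Q[i]); sh=R0.inv().apply(p-p0)/.08; rv=(R0.inv()*R).as_rotvec()/np.pi
        if np.abs(sh).max()>.98 or n>=8:
            print('--call'); p0,R0=fk(Q[i-1]); n=0; sh=R0.inv().apply(p-p0)/.08; rv=(R0.inv()*R).as_rotvec()/np.pi
        n+=1; pp,RR=fk(Q[i-1]); L=p+R.apply(off); cu=L-R.apply([.161,0,0]); 
        print('[%s, %s, %g]'%([float(a) for a in rv.round(3)],[float(a) for a in sh.round(2)],jaw),'tcp',p.round(3),'loop',L.round(3),'cup',cu.round(3),'step %.0fmm %.1fdeg'%(1e3*np.linalg.norm(p-pp),np.degrees((RR.inv()*R).magnitude())))
def interp(qs,ns):
    o=[np.array(qs[0])]
    for a,b,n in zip(qs,qs[1:],ns): o+=[a+(b-a)*t for t in np.arange(1,n+1)/n]
    return o
E
python3 - <<'E'
from kin import *
from rig import arm
q=arm.state()['qpos']
T=tool(CY,.2)
A,c=ik(cab([-.11,-.04,.275])-T.apply(off),T,[.24,.1,2.2,3.4,.6,-1.8]); print(A.round(3),c)
mid=np.array([-.05,-.1,2.1,1.8,.55,-.4])
print(fk(mid)[0])
rows(interp([q,A],[20]))
E
```

```text
[ 0.313  0.113  2.252  3.586  0.635 -1.883] 5.073422986116328e-20
[0.57950963 0.14560786 0.35286818]
[[0.029, 0.007, -0.008], [0.02, -0.46, 0.04], 0] tcp [ 0.571 -0.032  0.182] loop [ 0.592 -0.032  0.21 ] cup [ 0.464 -0.038  0.112] step 37mm 5.5deg
[[0.056, 0.018, -0.015], [0.06, -0.9, 0.05], 0] tcp [0.574 0.003 0.183] loop [0.593 0.003 0.212] cup [ 0.469 -0.006  0.109] step 36mm 5.4deg
--call
[[0.025, 0.013, -0.007], [0.08, -0.41, 0.06], 0] tcp [0.576 0.037 0.187] loop [0.594 0.036 0.216] cup [0.475 0.026 0.109] step 34mm 5.2deg
[[0.047, 0.028, -0.013], [0.17, -0.8, 0.08], 0] tcp [0.578 0.068 0.193] loop [0.595 0.067 0.224] cup [0.481 0.055 0.11 ] step 32mm 5.0deg
--call
[[0.019, 0.017, -0.006], [0.12, -0.34, 0.06], 0] tcp [0.58  0.096 0.202] loop [0.595 0.094 0.233] cup [0.488 0.083 0.113] step 30mm 4.8deg
[[0.035, 0.036, -0.011], [0.24, -0.66, 0.1], 0] tcp [0.582 0.121 0.211] loop [0.595 0.119 0.243] cup [0.496 0.109 0.117] step 27mm 4.6deg
[[0.048, 0.057, -0.016], [0.37, -0.93, 0.12], 0] tcp [0.584 0.143 0.222] loop [0.595 0.14  0.254] cup [0.504 0.133 0.122] step 24mm 4.4deg
--c
[... 1120 characters left out ...]
[-0.019, 0.006, -0.005], [-0.02, 0.07, -0.04], 0] tcp [0.593 0.189 0.278] loop [0.589 0.183 0.312] cup [0.563 0.195 0.154] step 7mm 3.6deg
[[-0.039, 0.008, -0.01], [-0.09, 0.16, -0.1], 0] tcp [0.59  0.181 0.273] loop [0.585 0.176 0.307] cup [0.561 0.186 0.148] step 10mm 3.8deg
[[-0.06, 0.005, -0.015], [-0.19, 0.26, -0.18], 0] tcp [0.585 0.171 0.265] loop [0.581 0.168 0.299] cup [0.556 0.175 0.14 ] step 13mm 4.0deg
[[-0.082, -0.001, -0.021], [-0.32, 0.37, -0.28], 0] tcp [0.579 0.161 0.254] loop [0.575 0.16  0.288] cup [0.548 0.162 0.13 ] step 16mm 4.2deg
[[-0.104, -0.012, -0.027], [-0.5, 0.48, -0.41], 0] tcp [0.57  0.151 0.241] loop [0.567 0.151 0.275] cup [0.535 0.149 0.117] step 19mm 4.5deg
```

Run:
```python
from kin import *
from rig import arm
q=arm.state()['qpos']; p,R=fk(q)
B,c0=ik(p+[-.06,.03,.04],R,q)
T=tool(CY,.2)
A,c=ik(cab([-.14,-.04,.275])-T.apply(off),T,[.24,.1,2.2,3.4,.6,-1.8]); print(B.round(2),c0,A.round(3),c)
rows(interp([q,B,A],[2,18]))
```

```text
[-0.22 -0.13  2.07  0.25  0.6   1.17] 3.041778582257264e-17 [ 0.339  0.053  2.319  3.621  0.649 -1.904] 1.7112549850208803e-21
[[0.001, 0.0, -0.0], [-0.13, -0.21, -0.44], 0] tcp [ 0.54  -0.053  0.205] loop [ 0.56  -0.053  0.233] cup [ 0.43  -0.055  0.138] step 40mm 0.1deg
[[0.0, -0.0, 0.0], [-0.31, -0.39, -0.84], 0] tcp [ 0.509 -0.039  0.223] loop [ 0.53  -0.039  0.251] cup [ 0.399 -0.041  0.156] step 38mm 0.1deg
[[0.038, 0.007, -0.012], [-0.3, -0.93, -0.77], 0] tcp [0.512 0.004 0.219] loop [0.532 0.004 0.247] cup [ 0.405 -0.003  0.149] step 43mm 7.2deg
--call
[[0.035, 0.012, -0.011], [0.06, -0.5, 0.08], 0] tcp [0.515 0.045 0.219] loop [0.534 0.045 0.248] cup [0.411 0.033 0.145] step 41mm 6.9deg
[[0.067, 0.028, -0.02], [0.14, -0.97, 0.12], 0] tcp [0.518 0.083 0.224] loop [0.535 0.082 0.253] cup [0.418 0.068 0.144] step 38mm 6.6deg
--call
[[0.027, 0.019, -0.009], [0.13, -0.41, 0.1], 0] tcp [0.52  0.117 0.232] loop [0.536 0.116 0.262] cup [0.427 0.101 0.145] step 35mm 6.3deg
[[0.05, 0.042, -0.016], [0.27, -0.77, 0.15], 0] tcp [0.523 0.147 0.242] loop [0.537 0.144 0.273] cup [0.437 0.13
[... 1148 characters left out ...]
023, 0.007, -0.006], [-0.05, 0.13, -0.02], 0] tcp [0.557 0.202 0.301] loop [0.551 0.195 0.335] cup [0.531 0.212 0.176] step 11mm 4.4deg
[[-0.048, 0.008, -0.012], [-0.14, 0.28, -0.08], 0] tcp [0.556 0.191 0.292] loop [0.551 0.185 0.325] cup [0.532 0.199 0.166] step 15mm 4.7deg
[[-0.075, 0.004, -0.019], [-0.29, 0.44, -0.16], 0] tcp [0.554 0.178 0.279] loop [0.549 0.173 0.312] cup [0.528 0.183 0.153] step 19mm 5.0deg
[[-0.102, -0.007, -0.026], [-0.49, 0.6, -0.27], 0] tcp [0.549 0.163 0.261] loop [0.544 0.161 0.295] cup [0.52  0.166 0.136] step 23mm 5.4deg
[[-0.128, -0.023, -0.034], [-0.75, 0.76, -0.42], 0] tcp [0.54  0.149 0.241] loop [0.537 0.149 0.275] cup [0.505 0.147 0.117] step 27mm 5.7deg
```

Call:
drive_tool(rows=[[[0,0,0],[-0.13,-0.21,-0.44],0],[[0,0,0],[-0.31,-0.39,-0.84],0],[[0.038,0.007,-0.012],[-0.3,-0.93,-0.77],0]])

```text
t: 9.95
eef_pos: [0.5127, 0.0043, 0.2243]
tool_rot: [-0.052, 0.945, 0.045, 0.319]
contact_force: [0.7, 1.0, -2.1]
opening: 0.307
finger_force: 40.0
```

Call:
drive_tool(rows=[[[0.035,0.012,-0.011],[0.06,-0.5,0.08],0],[[0.067,0.028,-0.02],[0.14,-0.97,0.12],0]])

```text
t: 10.15
eef_pos: [0.5194, 0.085, 0.2267]
tool_rot: [-0.147, 0.917, 0.107, 0.355]
contact_force: [-0.2, 1.2, -1.0]
opening: 0.303
finger_force: 40.0
```

Call:
drive_tool(rows=[[[0.027,0.019,-0.009],[0.13,-0.41,0.1],0],[[0.05,0.042,-0.016],[0.27,-0.77,0.15],0]])

```text
t: 10.35
eef_pos: [0.5244, 0.1489, 0.2446]
tool_rot: [-0.216, 0.874, 0.148, 0.409]
contact_force: [-0.3, 1.1, -0.7]
opening: 0.307
finger_force: 40.0
```

Call:
drive_tool(rows=[[[0.017,0.024,-0.007],[0.16,-0.29,0.09],0],[[0.029,0.05,-0.012],[0.33,-0.53,0.16],0],[[0.035,0.076,-0.017],[0.5,-0.7,0.19],0],[[0.035,0.101,-0.02],[0.65,-0.82,0.21],0],[[0.03,0.124,-0.022],[0.78,-0.88,0.22],0],[[0.018,0.145,-0.024],[0.87,-0.88,0.21],0],[[0.002,0.162,-0.024],[0.93,-0.84,0.2],0],[[-0.018,0.174,-0.024],[0.94,-0.74,0.2],0]])

```text
t: 11.15
eef_pos: [0.5568, 0.2131, 0.31]
tool_rot: [-0.206, 0.73, 0.104, 0.643]
contact_force: [-0.5, -0.1, -0.6]
opening: 0.304
finger_force: 40.0
```

Call:
drive_tool(rows=[[[-0.023,0.007,-0.006],[-0.05,0.13,-0.02],0],[[-0.048,0.008,-0.012],[-0.14,0.28,-0.08],0],[[-0.075,0.004,-0.019],[-0.29,0.44,-0.16],0],[[-0.102,-0.007,-0.026],[-0.49,0.6,-0.27],0],[[-0.128,-0.023,-0.034],[-0.75,0.76,-0.42],0],[[-0.128,-0.023,-0.034],[-0.75,0.76,-0.42],0],[[-0.128,-0.023,-0.034],[-0.75,0.76,-0.42],0]])

```text
t: 11.85
eef_pos: [0.5428, 0.1511, 0.2438]
tool_rot: [-0.019, 0.773, 0.02, 0.634]
contact_force: [-0.3, 0.1, -0.7]
opening: 0.31
finger_force: 40.0
```

Run:
```python
from h import *
from kin import *
s=arm.state(); q=s['qpos']; print(s['t'],q.round(3).tolist(),s['eef_pos'].round(4),s['opening'],s['contact_force'].round(1))
p,R=fk(q); print('loop local',RC.inv().apply(p+R.apply(off)-C).round(4), 'tz',R.as_matrix()[:,2].round(3))
snap('wrist','w3')
m=arm.camera_model('wrist'); K,T=m['camera_matrix'],m['camera_from_world']
for n,P in(('loop',p+R.apply(off)),('hookR',cab([.018,-.04,.24])),('hookL',cab([.018,.04,.24])),('tipR',cab([.0,-.04,.258])),('tipL',cab([0,.04,.258]))):
    c=T[:3,:3]@P+T[:3,3]; print(n,P.round(4),(K@c/c[2])[:2].round(1))
```

```text
11.85 [0.338, 0.055, 2.312, 3.612, 0.647, -1.897] [0.5428 0.1511 0.2438] 0.3097974320771103 [-0.3  0.1 -0.7]
loop local [-0.1371 -0.0381  0.2776] tz [ 0.979  0.054 -0.194]
loop [0.54   0.1511 0.2776] [251.7 184.8]
hookR [0.695  0.1569 0.24  ] [255.5 163.5]
hookL [0.691  0.2368 0.24  ] [186.5 163.7]
tipR [0.677 0.156 0.258] [255.4 152.8]
tipL [0.673 0.236 0.258] [181. 153.]
```

View pics/w3.png

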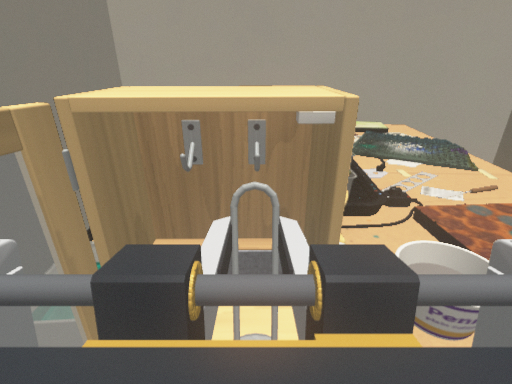

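The flip worked. The loop's end shows at (256,186), the right hook at about (257,145–165) and the left hook at (188,145–165). I'll check the offset of loop and hook with the depth image.

```bash
cat > hooks.py <<'E'
from h import *; from kin import *; import sys
f=sys.argv[1]
p,w=cloud(f); l=RC.inv().apply((w-C).reshape(-1,3)).reshape(w.shape)
for n,y0 in(('R',-.04),('L',.04)):
    m=(abs(l[...,1]-y0)<.02)&(l[...,2]>.225)&(l[...,2]<.27)&(l[...,0]<.035)&(l[...,0]>-.02)
    q=l[m]; print(n,len(q))
    if len(q)==0: continue
    t=q[q[:,0]<np.percentile(q[:,0],60)]; print(' front part med',np.median(t,0).round(4),'zmax',np.percentile(q[:,2],97).round(4),'xmin',np.percentile(q[:,0],5).round(4),'all y med',np.median(q[:,1]).round(4))
bb=l[(l[...,2]>.15)&(l[...,2]<.30)&(abs(l[...,1])<.09)&(l[...,0]>.045)&(l[...,0]<.075)]; print('back board x',np.median(bb[:,0]).round(4))
T=w
E
python3 hooks.py w3
python3 - <<'E'
from h import *; from kin import *
p,w=cloud('w3'); l=RC.inv().apply((w-C).reshape(-1,3)).reshape(w.shape)
sub=l[178:232,225:285]; m=(sub[...,0]<-.10)&(sub[...,0]>-.18)
for v in range(180,232,6):
    r=l[v,225:285]; k=np.nonzero((r[:,0]<-.1)&(r[:,0]>-.17))[0]
    if len(k): print(v,k.min()+225,k.max()+225,r[k.min()].round(4),r[k.max()].round(4))
v,u=np.nonzero(m); i=v.argmin(); print('top',v.min()+178, sub[m][v<v.min()+3].mean(0).round(4))
E
```

```text
R 100
 front part med [-0.0025 -0.0412  0.2529] zmax 0.2576 xmin -0.0038 all y med -0.0412
L 169
 front part med [-0.0011  0.0377  0.2482] zmax 0.2573 xmin -0.0038 all y med 0.0377
back board x 0.0545
186 240 268 [-0.1388 -0.031   0.2776] [-0.1389 -0.0479  0.2776]
192 234 274 [-0.1391 -0.0273  0.2737] [-0.1398 -0.0515  0.274 ]
198 232 277 [-0.1394 -0.026   0.2699] [-0.1399 -0.0534  0.2701]
204 230 278 [-0.1411 -0.0248  0.2667] [-0.1415 -0.054   0.2668]
210 230 278 [-0.1413 -0.0246  0.2626] [-0.1428 -0.0541  0.2634]
216 228 281 [-0.133  -0.0223  0.2538] [-0.133  -0.057   0.2538]
222 225 284 [-0.1445 -0.0215  0.2559] [-0.1444 -0.0579  0.2558]
228 225 284 [-0.1564 -0.0228  0.2589] [-0.1557 -0.0568  0.2584]
top 181 [-0.1382 -0.0396  0.2796]
```

Run:
```python
import kin; from kin import *
from rig import arm
q=arm.state()['qpos']; p,R=fk(q)
kin.off[:]=R.inv().apply(cab([-.1385,-.0395,.2776])-p); print(kin.off.round(4))
T=tool(CY-.12,.26); Q=[q]; seed=q
for loc in([-.125,-.0405,.278],[-.11,-.0412,.278],[-.08,-.0412,.278],[-.045,-.0412,.278],[-.02,-.0412,.278],[.0,-.0412,.278],[.013,-.0412,.278],[.013,-.0412,.270],[.013,-.0412,.260],[.013,-.0412,.250],[.013,-.0412,.243]):
    if len(Q)==1: TT=Ro.from_rotvec((T*R.inv()).as_rotvec()/2)*R
    else: TT=T
    seed,c=ik(cab(loc)-TT.apply(kin.off),TT,seed); assert c<1e-8; Q.append(seed)
print(Q[-1].round(2)); rows(Q)
```

```text
[ 0.0328  0.001  -0.0114]
[ 0.31  0.4   1.92  3.84  0.58 -2.08]
[[-0.019, -0.01, 0.004], [0.03, 0.02, 0.15], 0] tcp [0.556 0.15  0.243] loop [0.552 0.149 0.278] cup [0.516 0.15  0.121] step 13mm 4.0deg
[[-0.039, -0.02, 0.008], [0.07, 0.03, 0.32], 0] tcp [0.57  0.15  0.243] loop [0.567 0.149 0.278] cup [0.526 0.152 0.122] step 14mm 4.0deg
[[-0.039, -0.02, 0.008], [0.14, 0.03, 0.69], 0] tcp [0.6   0.152 0.243] loop [0.597 0.151 0.278] cup [0.556 0.154 0.122] step 30mm 0.0deg
--call
[[0.0, 0.0, 0.0], [0.11, -0.05, 0.42], 0] tcp [0.635 0.153 0.243] loop [0.632 0.153 0.278] cup [0.591 0.155 0.122] step 35mm 0.0deg
[[-0.0, -0.0, -0.0], [0.19, -0.09, 0.72], 0] tcp [0.66  0.155 0.243] loop [0.657 0.154 0.278] cup [0.616 0.157 0.122] step 25mm 0.0deg
[[-0.0, -0.0, -0.0], [0.26, -0.12, 0.96], 0] tcp [0.68  0.156 0.243] loop [0.677 0.155 0.278] cup [0.636 0.158 0.122] step 20mm 0.0deg
--call
[[0.0, 0.0, 0.0], [0.04, -0.02, 0.16], 0] tcp [0.693 0.156 0.243] loop [0.69  0.156 0.278] cup [0.649 0.158 0.122] step 13mm 0.0deg
[[0.0, 0.0, 0.0], [-0.06, -0.02, 0.18], 0] tcp [0.693 0.156 0.235] loop [0.69  0.156 0.27 ] cup [0.649 0.158 0.114] step 8mm 0.0deg
[[0.0, 0.0, 0.0], [-0.18, -0.02, 0.21], 0] tcp [0.693 0.156 0.225] loop [0.69  0.156 0.26 ] cup [0.649 0.158 0.104] step 10mm 0.0deg
[[0.0, 0.0, 0.0], [-0.3, -0.02, 0.25], 0] tcp [0.693 0.156 0.215] loop [0.69  0.156 0.25 ] cup [0.649 0.158 0.094] step 10mm 0.0deg
[[0.0, 0.0, 0.0], [-0.38, -0.02, 0.27], 0] tcp [0.693 0.156 0.208] loop [0.69  0.156 0.243] cup [0.649 0.158 0.087] step 7mm 0.0deg
```

Call:
drive_tool(rows=[[[-0.019,-0.01,0.004],[0.03,0.02,0.15],0],[[-0.039,-0.02,0.008],[0.07,0.03,0.32],0],[[-0.039,-0.02,0.008],[0.14,0.03,0.69],0]])

```text
t: 12.2
eef_pos: [0.5991, 0.1509, 0.2442]
tool_rot: [0.022, 0.792, -0.03, 0.609]
contact_force: [0.6, 0.7, -0.5]
opening: 0.306
finger_force: 40.0
```

Call:
drive_tool(rows=[[[0,0,0],[0.11,-0.05,0.42],0],[[0,0,0],[0.19,-0.09,0.72],0],[[0,0,0],[0.26,-0.12,0.96],0]])

```text
t: 12.5
eef_pos: [0.6803, 0.1535, 0.2432]
tool_rot: [0.023, 0.792, -0.029, 0.609]
contact_force: [-0.2, -0.1, -0.7]
opening: 0.308
finger_force: 40.0
```

Call:
drive_tool(rows=[[[0,0,0],[0.04,-0.02,0.16],0],[[0,0,0],[0.04,-0.02,0.16],0],[[0,0,0],[0.04,-0.02,0.16],0]])

```text
t: 12.8
eef_pos: [0.6914, 0.1541, 0.2419]
tool_rot: [0.023, 0.793, -0.029, 0.608]
contact_force: [-0.3, 0.4, -0.9]
opening: 0.306
finger_force: 40.0
```

Run:
```python
from h import *; from kin import *
s=arm.state(); q=s['qpos']; print(s['t'],q.round(3).tolist(),s['eef_pos'].round(4),s['contact_force'].round(1))
p,R=fk(q); print('loop local',RC.inv().apply(p+R.apply([.0328,.001,-.0114])-C).round(4))
snap('wrist','w4'); p,w=cloud('w4'); l=RC.inv().apply((w-C).reshape(-1,3)).reshape(w.shape)
cv2.imwrite('pics/w4c.png',cv2.resize(p[100:240,150:360,::-1],None,fx=3.5,fy=3.5))
for v in range(180,216,6):
    r=l[v,225:290]; k=np.nonzero((r[:,0]<.03)&(r[:,0]>-.02))[0]
    if len(k): print(v,k.min()+225,k.max()+225,r[k.min()].round(4),r[k.max()].round(4))
```

```text
12.8 [0.304, 0.331, 1.911, 3.93, 0.527, -2.186] [0.6914 0.1541 0.2419] [-0.3  0.4 -0.9]
loop local [ 0.0118 -0.0431  0.2762]
198 232 277 [ 0.0118 -0.0293  0.2685] [ 0.0082 -0.0565  0.2687]
204 230 278 [ 0.0101 -0.0279  0.2654] [ 0.0061 -0.0568  0.2657]
210 230 278 [ 0.0106 -0.0278  0.2608] [ 0.0054 -0.0568  0.2619]
```

View pics/w4c.png

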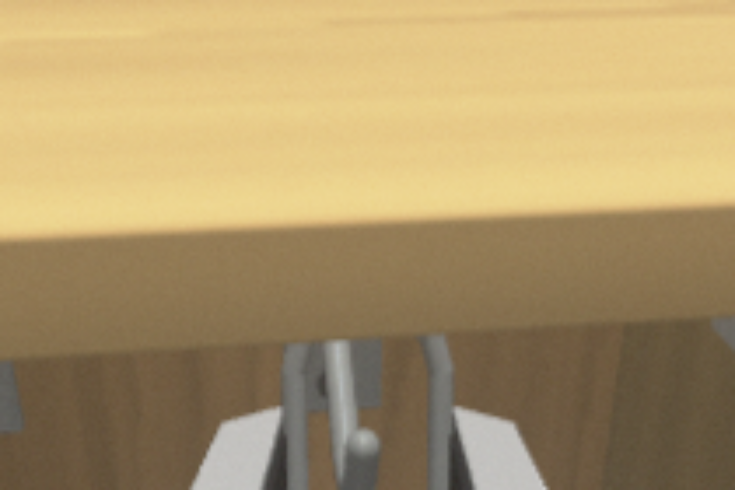

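The crop shows the hook's tip (crop px 362,440) between the two wires (295 and 438), so the loop is over the hook. Lower it.

Call:
drive_tool(rows=[[[0,0,0],[-0.1,-0.02,0.03],0],[[0,0,0],[-0.2,-0.02,0.06],0],[[0,0,0],[-0.3,-0.02,0.08],0],[[0,0,0],[-0.4,-0.02,0.11],0],[[0,0,0],[-0.4,-0.02,0.11],0]])

```text
t: 13.35
eef_pos: [0.6917, 0.1558, 0.2075]
tool_rot: [0.024, 0.793, -0.029, 0.608]
contact_force: [0.9, -0.3, 0.1]
opening: 0.306
finger_force: 40.0
```

Run:
```python
from h import *; from kin import *
s=arm.state(); q=s['qpos']; print(s['t'],s['eef_pos'].round(4),s['contact_force'].round(1))
p,R=fk(q); print('loop local',RC.inv().apply(p+R.apply([.0328,.001,-.0114])-C).round(4))
```

```text
13.35 [0.6917 0.1558 0.2075] [ 0.9 -0.3  0.1]
loop local [ 0.0122 -0.0414  0.2418]
```

Call:
drive_tool(rows=[[[0,0,0],[-0.02,0,0],0.36],[[0,0,0],[-0.02,0,0],0.42],[[0,0,0],[-0.02,0,0],0.5],[[0,0,0],[-0.02,0,0],0.5],[[0,0,0],[-0.02,0,-0.2],0.5],[[0,0,0],[-0.02,0,-0.5],0.5],[[0,0,0],[-0.02,0,-1],0.5]])

```text
t: 14.05
eef_pos: [0.6138, 0.1613, 0.2273]
tool_rot: [0.024, 0.794, -0.029, 0.607]
contact_force: [0.4, 0.7, 0.2]
opening: 0.499
finger_force: 0.0
```

Call:
drive_tool(rows=[[[0,0,0],[0,0,-0.5],0.5],[[0,0,0],[0,0,-1],0.5],[[0,0,0],[0,0,-1],0.5]])

```text
t: 14.35
eef_pos: [0.5344, 0.1679, 0.2495]
tool_rot: [0.023, 0.793, -0.028, 0.608]
contact_force: [1.9, 0.8, -0.3]
opening: 0.5
finger_force: 0.0
```

Run:
```python
from h import *; from kin import *
s=arm.state(); q=s['qpos']; print(s['t'],q.round(3).tolist(),s['eef_pos'].round(4),s['contact_force'].round(1))
snap('wrist','w5')
```

```text
14.35 [0.488, 0.045, 2.243, 4.125, 0.664, -2.28] [0.5344 0.1679 0.2495] [ 1.9  0.8 -0.3]
```

View pics/w5.png

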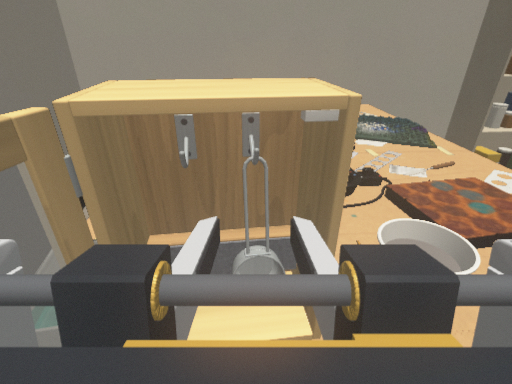

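The large ladle hangs on the right hook: its loop is at (257,158) and its cup is down in front of the rail. Next I plan the reverse flip to the small ladle.

Run:
```python
from kin import *
from rig import arm
q=arm.state()['qpos']; T=tool(-.188,np.pi/2)
G,c=ik(np.array([.5176,-.2658,.14]),T,[-.5,.45,1.5,0,1.2,1.3]); print(G.round(3),c)
B=q+(G-q)*.3; pB,RB=fk(B); print(pB)
B2,c2=ik(pB+[-.03,-.03,.05],RB,B); print(B2.round(2),c2)
rows(interp([q,B2,G],[7,14]),.5)
```

```text
[-0.538  0.429  1.503 -0.     1.21   1.221] 5.033500118539353e-20
[0.6466573  0.20561438 0.40230346]
[ 0.12 -0.    2.06  2.76  0.73 -1.1 ] 3.715204187438045e-27
[[0.014, 0.034, 0.013], [0.55, -0.01, 0.15], 0.5] tcp [0.56  0.168 0.288] loop [0.555 0.166 0.323] cup [0.53  0.175 0.164] step 45mm 7.1deg
--call
[[0.018, 0.03, 0.011], [0.5, -0.03, 0.15], 0.5] tcp [0.578 0.168 0.326] loop [0.57  0.165 0.359] cup [0.561 0.179 0.199] step 42mm 6.7deg
[[0.039, 0.056, 0.02], [0.95, -0.08, 0.26], 0.5] tcp [0.592 0.169 0.361] loop [0.581 0.164 0.393] cup [0.585 0.184 0.233] step 37mm 6.2deg
--call
[[0.024, 0.02, 0.007], [0.38, -0.06, 0.14], 0.5] tcp [0.602 0.171 0.391] loop [0.59  0.165 0.423] cup [0.603 0.189 0.264] step 32mm 5.7deg
[[0.049, 0.034, 0.011], [0.69, -0.12, 0.24], 0.5] tcp [0.609 0.173 0.417] loop [0.596 0.165 0.448] cup [0.615 0.193 0.29 ] step 27mm 5.2deg
[[0.074, 0.04, 0.014], [0.94, -0.16, 0.31], 0.5] tcp [0.614 0.175 0.438] loop [0.6   0.166 0.468] cup [0.622 0.196 0.311] step 21mm 4.7deg
--call
[[0.024, -0.0, 0.002], [0.17, -0.02, 0.07], 0.5] tcp [0.617 0.176 0.452] loop [0.60
[... 1435 characters left out ...]
.638 -0.007  0.236] cup [ 0.504 -0.03   0.149] step 62mm 10.9deg
--call
[[-0.033, -0.044, 0.034], [-0.47, 0.66, -0.2], 0.5] tcp [ 0.597 -0.065  0.183] loop [ 0.624 -0.065  0.204] cup [ 0.477 -0.083  0.141] step 67mm 11.6deg
--call
[[-0.039, -0.04, 0.038], [-0.45, 0.74, -0.18], 0.5] tcp [ 0.574 -0.128  0.161] loop [ 0.604 -0.13   0.178] cup [ 0.448 -0.137  0.139] step 71mm 12.2deg
--call
[[-0.045, -0.036, 0.041], [-0.4, 0.82, -0.14], 0.5] tcp [ 0.548 -0.196  0.146] loop [ 0.58  -0.199  0.16 ] cup [ 0.42  -0.19   0.142] step 74mm 12.7deg
--call
[[-0.05, -0.031, 0.044], [-0.34, 0.89, -0.09], 0.5] tcp [ 0.518 -0.266  0.14 ] loop [ 0.55  -0.272  0.15 ] cup [ 0.392 -0.242  0.15 ] step 76mm 13.2deg
```

Run:
```python
from kin import *
from rig import arm
q=arm.state()['qpos']; T=tool(-.188,np.pi/2)
G,c=ik(np.array([.5176,-.2658,.14]),T,[-.5,.45,1.5,0,1.2,1.3])
B=np.array([-.26,-.15,2.07,.25,.65,1.1])
rows(interp([q,B,G],[19,6]),.5)
```

```text
[[0.021, 0.029, 0.011], [0.41, -0.1, 0.07], 0.5] tcp [0.551 0.176 0.28 ] loop [0.547 0.174 0.314] cup [0.52  0.182 0.155] step 35mm 6.7deg
[[0.046, 0.052, 0.02], [0.78, -0.22, 0.1], 0.5] tcp [0.562 0.184 0.307] loop [0.555 0.181 0.341] cup [0.539 0.194 0.181] step 31mm 6.3deg
--call
[[0.027, 0.017, 0.008], [0.29, -0.15, 0.06], 0.5] tcp [0.569 0.195 0.33 ] loop [0.56  0.189 0.363] cup [0.553 0.207 0.203] step 26mm 5.9deg
[[0.055, 0.028, 0.014], [0.51, -0.3, 0.09], 0.5] tcp [0.572 0.205 0.349] loop [0.563 0.198 0.381] cup [0.56  0.22  0.222] step 22mm 5.5deg
[[0.083, 0.032, 0.018], [0.67, -0.44, 0.09], 0.5] tcp [0.572 0.216 0.362] loop [0.563 0.207 0.394] cup [0.561 0.232 0.235] step 17mm 5.2deg
[[0.11, 0.03, 0.021], [0.75, -0.56, 0.06], 0.5] tcp [0.57  0.225 0.37 ] loop [0.562 0.216 0.402] cup [0.558 0.242 0.243] step 12mm 4.9deg
[[0.135, 0.021, 0.021], [0.77, -0.66, 0.02], 0.5] tcp [0.567 0.232 0.372] loop [0.559 0.222 0.404] cup [0.551 0.248 0.246] step 8mm 4.7deg
[[0.156, 0.005, 0.021], [0.72, -0.71, -0.03], 0.5] tcp [0.562 0.236 0.369] loop [0.557 0.226 0.401] cup [0.54  0.25  0.2
[... 1854 characters left out ...]
 -0.116  0.203] loop [ 0.544 -0.116  0.225] cup [ 0.396 -0.115  0.162] step 37mm 6.0deg
--call
[[-0.002, -0.032, 0.012], [0.0, 0.44, 0.2], 0.5] tcp [ 0.524 -0.152  0.189] loop [ 0.552 -0.153  0.209] cup [ 0.399 -0.145  0.16 ] step 39mm 6.2deg
[[-0.004, -0.064, 0.025], [-0.05, 0.91, 0.39], 0.5] tcp [ 0.526 -0.189  0.174] loop [ 0.556 -0.192  0.19 ] cup [ 0.399 -0.177  0.158] step 40mm 6.3deg
--call
[[-0.002, -0.032, 0.015], [-0.02, 0.48, 0.2], 0.5] tcp [ 0.524 -0.227  0.157] loop [ 0.555 -0.232  0.171] cup [ 0.397 -0.21   0.154] step 42mm 6.4deg
[[-0.003, -0.065, 0.031], [-0.1, 0.97, 0.41], 0.5] tcp [ 0.518 -0.266  0.14 ] loop [ 0.55  -0.272  0.15 ] cup [ 0.392 -0.242  0.15 ] step 43mm 6.5deg
```

Call:
drive_tool(rows=[[[0.021,0.029,0.011],[0.41,-0.1,0.07],0.5],[[0.046,0.052,0.02],[0.78,-0.22,0.1],0.5]])

```text
t: 14.6
eef_pos: [0.5632, 0.1842, 0.3072]
tool_rot: [-0.052, 0.739, -0.007, 0.672]
contact_force: [0.5, 0.6, -0.2]
opening: 0.496
finger_force: 0.0
```

Call:
drive_tool(rows=[[[0.027,0.017,0.008],[0.29,-0.15,0.06],0.5],[[0.055,0.028,0.014],[0.51,-0.3,0.09],0.5],[[0.083,0.032,0.018],[0.67,-0.44,0.09],0.5],[[0.11,0.03,0.021],[0.75,-0.56,0.06],0.5],[[0.135,0.021,0.021],[0.77,-0.66,0.02],0.5],[[0.156,0.005,0.021],[0.72,-0.71,-0.03],0.5],[[0.173,-0.015,0.018],[0.61,-0.72,-0.09],0.5],[[0.184,-0.041,0.015],[0.45,-0.66,-0.14],0.5]])

```text
t: 15.4
eef_pos: [0.5525, 0.2315, 0.3468]
tool_rot: [-0.275, 0.737, 0.17, 0.594]
contact_force: [-0.4, 1.2, -0.7]
opening: 0.5
finger_force: 0.0
```

Call:
drive_tool(rows=[[[0.004,-0.029,0.004],[-0.2,0.09,-0.1],0.5],[[0.001,-0.059,0.008],[-0.42,0.25,-0.23],0.5],[[-0.008,-0.091,0.013],[-0.64,0.46,-0.41],0.5],[[-0.025,-0.123,0.018],[-0.86,0.74,-0.64],0.5]])

```text
t: 15.8
eef_pos: [0.5305, 0.1577, 0.2751]
tool_rot: [-0.223, 0.852, 0.174, 0.44]
contact_force: [-0.1, 0.1, -0.7]
opening: 0.497
finger_force: 0.0
```

Call:
drive_tool(rows=[[[-0.023,-0.03,0.008],[-0.26,0.36,-0.16],0.5],[[-0.052,-0.057,0.018],[-0.5,0.77,-0.37],0.5]])

```text
t: 16.0
eef_pos: [0.5192, 0.0857, 0.2432]
tool_rot: [-0.149, 0.908, 0.133, 0.368]
contact_force: [0.6, -0.2, -0.9]
opening: 0.501
finger_force: 0.0
```

Call:
drive_tool(rows=[[[-0.034,-0.024,0.011],[-0.22,0.49,-0.16],0.5]])

```text
t: 16.1
eef_pos: [0.5127, 0.0424, 0.2327]
tool_rot: [-0.101, 0.93, 0.102, 0.338]
contact_force: [-0.2, 0.7, 0.2]
opening: 0.502
finger_force: 0.0
```

Call:
drive_tool(rows=[[[-0.039,-0.019,0.013],[-0.19,0.55,-0.16],0.5]])

```text
t: 16.2
eef_pos: [0.5051, -0.0051, 0.2273]
tool_rot: [-0.047, 0.946, 0.065, 0.314]
contact_force: [0.7, 0.5, 0.6]
opening: 0.499
finger_force: 0.0
```

Call:
drive_tool(rows=[[[-0.042,-0.015,0.014],[-0.15,0.6,-0.15],0.5],[[-0.042,-0.015,0.014],[-0.15,0.6,-0.15],0.5]])

```text
t: 16.4
eef_pos: [0.4962, -0.056, 0.228]
tool_rot: [0.01, 0.955, 0.024, 0.295]
contact_force: [0.4, 1.1, -0.2]
opening: 0.499
finger_force: 0.0
```

Call:
drive_tool(rows=[[[-0.002,-0.031,0.009],[0.04,0.39,0.2],0.5],[[-0.004,-0.063,0.019],[0.03,0.8,0.39],0.5]])

```text
t: 16.6
eef_pos: [0.5193, -0.1164, 0.2052]
tool_rot: [0.006, 0.98, -0.004, 0.199]
contact_force: [0.3, -0.4, 0.8]
opening: 0.499
finger_force: 0.0
```

Call:
drive_tool(rows=[[[-0.002,-0.032,0.012],[0,0.44,0.2],0.5],[[-0.004,-0.064,0.025],[-0.05,0.91,0.39],0.5]])

```text
t: 16.8
eef_pos: [0.5272, -0.1901, 0.1747]
tool_rot: [0.003, 0.994, -0.045, 0.099]
contact_force: [-0.9, 0.9, 0.7]
opening: 0.497
finger_force: 0.0
```

Call:
drive_tool(rows=[[[-0.002,-0.032,0.015],[-0.02,0.48,0.2],0.5],[[-0.003,-0.065,0.031],[-0.1,0.97,0.41],0.5],[[-0.003,-0.065,0.031],[-0.1,0.97,0.41],0.5],[[-0.003,-0.065,0.031],[-0.1,0.97,0.41],0.5]])

```text
t: 17.2
eef_pos: [0.5183, -0.2663, 0.1401]
tool_rot: [-0.002, 0.996, -0.094, -0.001]
contact_force: [-0.0, 0.2, 0.4]
opening: 0.5
finger_force: 0.0
```

```bash
cat > small.py <<'E'
from h import *; from kin import *
s=arm.state(); q=s['qpos']; print(s['t'],q.round(3).tolist(),s['eef_pos'].round(4))
p,R=fk(q); x=R.as_matrix()[:,0]; z=R.as_matrix()[:,2]; print('tool yaw',np.arctan2(x[1],x[0]).round(4),'tz',z.round(4))
snap('wrist','w6'); pic,w=cloud('w6')
m=(w[...,2]>.018)&(w[...,2]<.045)&(np.hypot(w[...,0]-.52,w[...,1]+.266)<.06)
n,lab,st,ce=cv2.connectedComponentsWithStats(m.astype(np.uint8),connectivity=8); k=1+np.argmax(st[1:,4]); m=lab==k
v,u=np.nonzero(m); Q=onplane('w6',np.c_[u,v],.029)
l=(Q-p[:2])@np.array([[x[0],-x[1]],[x[1],x[0]]])  # along tool x, left
print(len(Q),'along max',l[:,0].max().round(4),'z med',np.median(w[m][:,2]).round(4))
for a in np.arange(-.02,.035,.008):
    t=l[(l[:,0]>=a)&(l[:,0]<a+.008)]
    if len(t): print(a.round(3),t[:,1].min().round(4),t[:,1].max().round(4),((t[:,1].min()+t[:,1].max())/2).round(4))
E
python3 small.py
```

```text
17.2 [-0.538, 0.433, 1.497, 0.002, 1.216, 1.219] [ 0.5183 -0.2663  0.1401]
tool yaw -0.1873 tz [-0.0025  0.004  -1.    ]
739 along max 0.033 z med 0.0314
-0.02 -0.0145 0.0143 -0.0001
-0.012 -0.0144 0.0152 0.0004
-0.004 -0.0143 0.0152 0.0004
0.004 -0.0142 0.0151 0.0004
0.012 -0.0141 0.015 0.0004
0.02 -0.014 0.0149 0.0004
0.028 -0.0098 0.0107 0.0004
```

Call:
drive_tool(rows=[[[0,0,0],[-0.02,0,0.5],0.45],[[0,0,0],[-0.02,0,0.77],0.45],[[0,0,0],[-0.02,0,0.77],0.45]])

```text
t: 17.55
eef_pos: [0.5156, -0.2642, 0.0787]
tool_rot: [-0.001, 0.996, -0.093, -0.002]
contact_force: [0.5, 0.1, 0.3]
opening: 0.45
finger_force: 0.0
```

Call:
drive_tool(rows=[[[0,0,0],[0,0,0.4],0.45],[[0,0,0],[0,0,0.77],0.45],[[0,0,0],[0,0,0.77],0.2],[[0,0,0],[0,0,0.77],0.0],[[0,0,0],[0,0,0.77],0.0],[[0,0,0],[0,0,0.77],0.0]], newtons=40)

```text
t: 18.15
eef_pos: [0.5171, -0.2663, 0.0205]
tool_rot: [0.0, 0.996, -0.094, 0.0]
contact_force: [0.1, -0.0, 0.2]
opening: 0.307
finger_force: 40.0
```

Call:
drive_tool(rows=[[[0,0,0],[0,0,-0.2],0.0],[[0,0,0],[0,0,-0.5],0.0],[[0,0,0],[0,0,-1.0],0.0],[[0,0,0],[0,0,-1.0],0.0]])

```text
t: 18.55
eef_pos: [0.5186, -0.2673, 0.1047]
tool_rot: [0.002, 0.996, -0.094, 0.003]
contact_force: [-0.7, 0.7, -0.7]
opening: 0.308
finger_force: 40.0
```

Run:
```python
from kin import *
from rig import arm
q=arm.state()['qpos']; print(q.round(3))
B=np.array([-.26,-.15,2.07,.25,.65,1.1])
T=tool(CY+.2,.26)
A,c=ik(cab([-.15,.04,.278])-T.apply(off),T,[.3,.1,2.2,3.4,.6,-1.8]); print(A.round(3),c)
rows(interp([q,B,A],[7,19]))
```

```text
[-0.538  0.468  1.535 -0.     1.132  1.22 ]
[ 0.428  0.025  2.285  3.505  0.503 -1.846] 6.399865205198785e-31
[[0.001, 0.028, -0.013], [-0.0, -0.42, -0.27], 0] tcp [ 0.525 -0.234  0.126] loop [ 0.556 -0.239  0.139] cup [ 0.398 -0.216  0.124] step 39mm 5.5deg
[[0.003, 0.055, -0.025], [-0.04, -0.82, -0.52], 0] tcp [ 0.527 -0.202  0.146] loop [ 0.558 -0.205  0.162] cup [ 0.4   -0.188  0.133] step 39mm 5.4deg
--call
[[0.002, 0.027, -0.012], [-0.01, -0.4, -0.24], 0] tcp [ 0.527 -0.169  0.165] loop [ 0.556 -0.171  0.183] cup [ 0.401 -0.16   0.141] step 37mm 5.4deg
[[0.004, 0.055, -0.022], [-0.05, -0.79, -0.48], 0] tcp [ 0.523 -0.138  0.183] loop [ 0.551 -0.139  0.203] cup [ 0.399 -0.133  0.148] step 36mm 5.3deg
--call
[[0.002, 0.027, -0.01], [-0.02, -0.37, -0.23], 0] tcp [ 0.516 -0.107  0.199] loop [ 0.542 -0.107  0.222] cup [ 0.396 -0.107  0.154] step 35mm 5.2deg
[[0.005, 0.054, -0.019], [-0.08, -0.73, -0.44], 0] tcp [ 0.507 -0.079  0.213] loop [ 0.531 -0.078  0.238] cup [ 0.391 -0.082  0.158] step 34mm 5.1deg
--call
[[0.002, 0.027, -0.008], [-0.04, -0.33, -0.22], 0] tcp [ 0.495 -0.052  0
[... 2062 characters left out ...]
06, 0.067, -0.014], [0.13, -0.2, 0.23], 0] tcp [0.543 0.242 0.3  ] loop [0.54  0.237 0.334] cup [0.513 0.24  0.176] step 7mm 2.9deg
[[-0.076, 0.065, -0.015], [0.0, -0.17, 0.24], 0] tcp [0.542 0.239 0.291] loop [0.538 0.235 0.325] cup [0.511 0.236 0.166] step 10mm 3.0deg
[[-0.093, 0.058, -0.016], [-0.17, -0.14, 0.23], 0] tcp [0.538 0.236 0.278] loop [0.535 0.233 0.312] cup [0.505 0.231 0.154] step 14mm 3.2deg
--call
[[-0.016, -0.011, -0.004], [-0.21, 0.03, -0.05], 0] tcp [0.532 0.232 0.262] loop [0.53  0.231 0.296] cup [0.496 0.225 0.139] step 17mm 3.5deg
[[-0.03, -0.025, -0.01], [-0.45, 0.05, -0.11], 0] tcp [0.524 0.229 0.244] loop [0.523 0.228 0.278] cup [0.483 0.218 0.122] step 20mm 3.8deg
```

Call:
drive_tool(rows=[[[0.001,0.028,-0.013],[0,-0.42,-0.27],0],[[0.003,0.055,-0.025],[-0.04,-0.82,-0.52],0]])

```text
t: 18.75
eef_pos: [0.5258, -0.2004, 0.1407]
tool_rot: [0.003, 0.995, -0.054, 0.087]
contact_force: [0.3, 0.1, -0.2]
opening: 0.303
finger_force: 40.0
```

Call:
drive_tool(rows=[[[0.002,0.027,-0.012],[-0.01,-0.4,-0.24],0],[[0.004,0.055,-0.022],[-0.05,-0.79,-0.48],0]])

```text
t: 18.95
eef_pos: [0.522, -0.1359, 0.1788]
tool_rot: [0.005, 0.985, -0.018, 0.173]
contact_force: [0.4, 0.6, 0.6]
opening: 0.309
finger_force: 40.0
```

Call:
drive_tool(rows=[[[0.002,0.027,-0.01],[-0.02,-0.37,-0.23],0],[[0.005,0.054,-0.019],[-0.08,-0.73,-0.44],0]])

```text
t: 19.15
eef_pos: [0.5062, -0.0768, 0.2099]
tool_rot: [0.004, 0.967, 0.013, 0.256]
contact_force: [0.4, -0.5, 0.6]
opening: 0.305
finger_force: 40.0
```

Call:
drive_tool(rows=[[[0.002,0.027,-0.008],[-0.04,-0.33,-0.22],0],[[0.037,0.039,-0.023],[0.05,-0.87,-0.16],0]])

```text
t: 19.35
eef_pos: [0.5007, -0.007, 0.223]
tool_rot: [-0.044, 0.946, 0.063, 0.314]
contact_force: [0.6, 0.5, -0.1]
opening: 0.307
finger_force: 40.0
```

Call:
drive_tool(rows=[[[0.032,0.016,-0.013],[0.13,-0.49,0.08],0],[[0.061,0.035,-0.024],[0.27,-0.95,0.12],0]])

```text
t: 19.55
eef_pos: [0.5139, 0.0714, 0.2303]
tool_rot: [-0.128, 0.916, 0.126, 0.358]
contact_force: [0.5, 0.3, -0.8]
opening: 0.315
finger_force: 40.0
```

Call:
drive_tool(rows=[[[0.025,0.021,-0.01],[0.17,-0.4,0.1],0],[[0.045,0.043,-0.019],[0.35,-0.76,0.16],0]])

```text
t: 19.75
eef_pos: [0.5225, 0.136, 0.2487]
tool_rot: [-0.189, 0.875, 0.169, 0.413]
contact_force: [0.7, 0.6, -1.2]
opening: 0.309
finger_force: 40.0
```

Call:
drive_tool(rows=[[[0.016,0.023,-0.007],[0.18,-0.3,0.1],0],[[0.027,0.046,-0.014],[0.36,-0.55,0.17],0],[[0.033,0.069,-0.018],[0.52,-0.76,0.23],0],[[0.036,0.091,-0.022],[0.66,-0.93,0.26],0]])

```text
t: 20.15
eef_pos: [0.5347, 0.2174, 0.2921]
tool_rot: [-0.245, 0.789, 0.192, 0.53]
contact_force: [1.4, 0.9, -0.9]
opening: 0.307
finger_force: 40.0
```

Call:
drive_tool(rows=[[[-0.002,0.019,-0.004],[0.11,-0.11,0.07],0],[[-0.008,0.036,-0.007],[0.19,-0.18,0.13],0],[[-0.017,0.049,-0.009],[0.24,-0.22,0.17],0],[[-0.03,0.059,-0.011],[0.24,-0.24,0.2],0],[[-0.044,0.065,-0.012],[0.21,-0.23,0.22],0],[[-0.06,0.067,-0.014],[0.13,-0.2,0.23],0],[[-0.076,0.065,-0.015],[0,-0.17,0.24],0],[[-0.093,0.058,-0.016],[-0.17,-0.14,0.23],0]])

```text
t: 20.95
eef_pos: [0.5367, 0.2359, 0.2746]
tool_rot: [-0.13, 0.761, 0.11, 0.626]
contact_force: [0.1, -0.2, -1.3]
opening: 0.311
finger_force: 40.0
```

Call:
drive_tool(rows=[[[-0.016,-0.011,-0.004],[-0.21,0.03,-0.05],0],[[-0.03,-0.025,-0.01],[-0.45,0.05,-0.11],0],[[-0.03,-0.025,-0.01],[-0.45,0.05,-0.11],0],[[-0.03,-0.025,-0.01],[-0.45,0.05,-0.11],0]])

```text
t: 21.35
eef_pos: [0.5234, 0.2298, 0.2418]
tool_rot: [-0.081, 0.788, 0.098, 0.603]
contact_force: [-0.0, 0.3, -0.4]
opening: 0.31
finger_force: 40.0
```

```bash
python3 - <<'E'
from h import *; from kin import *
s=arm.state(); q=s['qpos']; print(s['t'],q.round(3).tolist(),s['eef_pos'].round(4),s['contact_force'].round(1))
p,R=fk(q); print('loop local pred',RC.inv().apply(p+R.apply(off)-C).round(4),'tz',R.as_matrix()[:,2].round(3))
snap('wrist','w7'); _,w=cloud('w7'); l=RC.inv().apply((w-C).reshape(-1,3)).reshape(w.shape)
for v in range(160,232,6):
    r=l[v,215:295]; k=np.nonzero((r[:,0]<-.1)&(r[:,0]>-.20))[0]
    if len(k): print(v,k.min()+215,k.max()+215,r[k.min()].round(4),r[k.max()].round(4))
E
python3 hooks.py w7
```

```text
21.35 [0.426, 0.029, 2.285, 3.484, 0.501, -1.819] [0.5234 0.2298 0.2418] [-0.   0.3 -0.4]
loop local pred [-0.1501  0.0411  0.2758] tz [ 0.933  0.246 -0.26 ]
184 242 267 [-0.1505  0.0473  0.276 ] [-0.1471  0.0324  0.2758]
190 236 273 [-0.152   0.0508  0.2723] [-0.1471  0.0286  0.272 ]
196 232 276 [-0.1527  0.0533  0.2683] [-0.1484  0.0264  0.2687]
202 231 278 [-0.1546  0.0536  0.265 ] [-0.1504  0.0249  0.2657]
208 230 278 [-0.1556  0.0542  0.2612] [-0.1505  0.0247  0.2615]
214 231 278 [-0.1574  0.0532  0.258 ] [-0.1516  0.0245  0.2578]
220 215 294 [-0.1602  0.063   0.2541] [-0.1501  0.0144  0.2536]
226 215 294 [-0.1702  0.0594  0.2568] [-0.1606  0.0137  0.2563]
R 309
 front part med [ 0.004  -0.0407  0.2401] zmax 0.2573 xmin -0.0029 all y med -0.04
L 118
 front part med [-0.0017  0.0388  0.2505] zmax 0.2578 xmin -0.004 all y med 0.038
back board x 0.0547
```

View pics/w7.png

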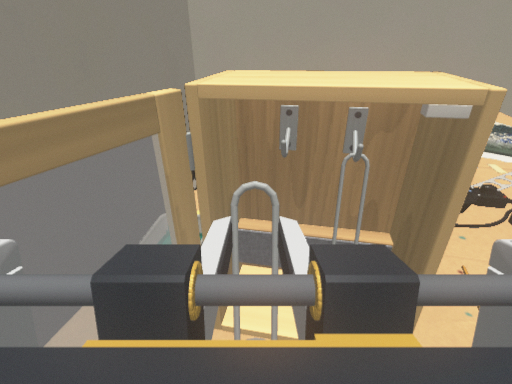

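Run:
```python
import kin; from kin import *
from rig import arm
q=arm.state()['qpos']; p,R=fk(q)
kin.off[:]=R.inv().apply(cab([-.1488,.0397,.277])-p); print(kin.off.round(4))
T=tool(CY+.2,.26); Q=[q]; seed=q
for x,z in((-.12,.278),(-.085,.278),(-.05,.278),(-.02,.278),(0,.278),(.013,.278),(.013,.27),(.013,.26),(.013,.25),(.013,.242)):
    seed,c=ik(cab([x,.0385,z])-T.apply(kin.off),T,seed); assert c<1e-8; Q.append(seed)
rows(Q)
```

```text
[ 0.0343  0.0013 -0.0095]
[[-0.002, 0.001, -0.003], [0.1, 0.09, 0.34], 0] tcp [0.553 0.23  0.242] loop [0.553 0.228 0.278] cup [0.513 0.218 0.122] step 29mm 0.7deg
[[-0.002, 0.001, -0.003], [0.22, 0.18, 0.75], 0] tcp [0.588 0.232 0.242] loop [0.588 0.23  0.278] cup [0.548 0.22  0.122] step 35mm 0.0deg
--call
[[0.0, 0.0, 0.0], [0.11, 0.09, 0.41], 0] tcp [0.623 0.233 0.242] loop [0.623 0.232 0.278] cup [0.583 0.222 0.122] step 35mm 0.0deg
[[-0.0, 0.0, -0.0], [0.2, 0.16, 0.77], 0] tcp [0.653 0.235 0.242] loop [0.653 0.233 0.278] cup [0.613 0.223 0.122] step 30mm 0.0deg
--call
[[0.0, -0.0, 0.0], [0.06, 0.05, 0.24], 0] tcp [0.673 0.236 0.242] loop [0.673 0.234 0.278] cup [0.633 0.224 0.122] step 20mm 0.0deg
[[0.0, -0.0, 0.0], [0.1, 0.08, 0.39], 0] tcp [0.686 0.236 0.242] loop [0.686 0.235 0.278] cup [0.646 0.225 0.122] step 13mm 0.0deg
[[0.0, -0.0, 0.0], [0.01, 0.08, 0.42], 0] tcp [0.686 0.236 0.234] loop [0.686 0.235 0.27 ] cup [0.646 0.225 0.114] step 8mm 0.0deg
[[0.0, -0.0, 0.0], [-0.11, 0.08, 0.45], 0] tcp [0.686 0.236 0.224] loop [0.686 0.235 0.26 ] cup [0.646 0.225 0.104] step 10mm 0.0deg
[[0.0, -0.0, 0.0], [-0.23, 0.08, 0.48], 0] tcp [0.686 0.236 0.214] loop [0.686 0.235 0.25 ] cup [0.646 0.225 0.094] step 10mm 0.0deg
[[0.0, -0.0, 0.0], [-0.33, 0.08, 0.51], 0] tcp [0.686 0.236 0.206] loop [0.686 0.235 0.242] cup [0.646 0.225 0.086] step 8mm 0.0deg
```

Call:
drive_tool(rows=[[[-0.002,0.001,-0.003],[0.1,0.09,0.34],0],[[-0.002,0.001,-0.003],[0.22,0.18,0.75],0]])

```text
t: 21.6
eef_pos: [0.5883, 0.2309, 0.2431]
tool_rot: [-0.076, 0.787, 0.1, 0.605]
contact_force: [0.5, 1.0, -0.3]
opening: 0.31
finger_force: 40.0
```

Call:
drive_tool(rows=[[[0,0,0],[0.11,0.09,0.41],0],[[0,0,0],[0.2,0.16,0.77],0]])

```text
t: 21.8
eef_pos: [0.6543, 0.2336, 0.2424]
tool_rot: [-0.075, 0.787, 0.099, 0.605]
contact_force: [-1.2, 0.3, -1.1]
opening: 0.308
finger_force: 40.0
```

Call:
drive_tool(rows=[[[0,0,0],[0.06,0.05,0.24],0],[[0,0,0],[0.1,0.08,0.39],0],[[0,0,0],[0.1,0.08,0.39],0],[[0,0,0],[0.1,0.08,0.39],0]])

```text
t: 22.2
eef_pos: [0.6849, 0.2356, 0.2412]
tool_rot: [-0.075, 0.787, 0.099, 0.604]
contact_force: [-0.5, -0.2, -0.3]
opening: 0.309
finger_force: 40.0
```

Run:
```python
from h import *; from kin import *
s=arm.state(); q=s['qpos']; print(s['t'],s['eef_pos'].round(4),s['contact_force'].round(1))
p,R=fk(q); print('loop local',RC.inv().apply(p+R.apply([.0343,.0013,-.0095])-C).round(4))
snap('wrist','w8'); pic,w=cloud('w8'); l=RC.inv().apply((w-C).reshape(-1,3)).reshape(w.shape)
for v in range(190,232,4):
    r=l[v,225:290]; k=np.nonzero((r[:,0]<.03)&(r[:,0]>-.02)&(r[:,2]>.245))[0]+225
    g=np.split(k,np.nonzero(np.diff(k)>1)[0]+1)
    print(v,[(int(a[0]),int(a[-1]),l[v,a].mean(0).round(4).tolist()) for a in g if len(a)])
```

```text
22.2 [0.6849 0.2356 0.2412] [-0.5 -0.2 -0.3]
loop local [0.012  0.0379 0.2765]
190 []
194 [(233, 241, [0.0072, 0.0483, 0.2699]), (268, 274, [0.0112, 0.0279, 0.2699])]
198 [(232, 238, [0.0068, 0.0495, 0.2672]), (270, 277, [0.011, 0.0262, 0.2675])]
202 [(231, 237, [0.0059, 0.05, 0.2648]), (271, 278, [0.0105, 0.0255, 0.265])]
206 [(230, 237, [0.0054, 0.0502, 0.2622]), (272, 278, [0.0103, 0.025, 0.2623])]
210 [(231, 237, [0.0048, 0.0498, 0.2597]), (272, 278, [0.0097, 0.0249, 0.2598])]
214 [(231, 237, [0.0043, 0.0498, 0.2571]), (272, 278, [0.0085, 0.0246, 0.2576])]
218 [(225, 237, [0.0048, 0.0521, 0.2534]), (272, 288, [0.0113, 0.0216, 0.2533])]
222 [(225, 237, [0.0011, 0.051, 0.253]), (244, 252, [-0.0034, 0.0391, 0.2576]), (272, 289, [0.007, 0.0208, 0.2532])]
226 [(225, 237, [-0.0023, 0.05, 0.2524]), (244, 253, [-0.0039, 0.0387, 0.2551]), (272, 289, [0.002, 0.0203, 0.2536])]
230 [(225, 237, [-0.0051, 0.0492, 0.2515]), (245, 248, [-0.0029, 0.0402, 0.2513]), (250, 254, [-0.0016, 0.0371, 0.2508]), (272, 289, [-0.002, 0.0199, 0.2535])]
```

Depth shows the tip (y 0.039) between the wires (0.025 and 0.050). Lower, release and back out.

Call:
drive_tool(rows=[[[0,0,0],[-0.1,-0.01,0.03],0],[[0,0,0],[-0.2,-0.01,0.06],0],[[0,0,0],[-0.3,-0.01,0.08],0],[[0,0,0],[-0.41,-0.01,0.11],0],[[0,0,0],[-0.41,-0.01,0.11],0]])

```text
t: 22.75
eef_pos: [0.6854, 0.237, 0.2077]
tool_rot: [-0.075, 0.786, 0.099, 0.605]
contact_force: [3.6, 0.8, 3.3]
opening: 0.307
finger_force: 40.0
```

Call:
drive_tool(rows=[[[0,0,0],[-0.02,0,0],0.36],[[0,0,0],[-0.02,0,0],0.42],[[0,0,0],[-0.02,0,0],0.5],[[0,0,0],[-0.02,0,0],0.5],[[0,0,0],[-0.02,0,-0.2],0.5],[[0,0,0],[-0.02,0,-0.5],0.5],[[0,0,0],[-0.02,0,-1],0.5]])

```text
t: 23.45
eef_pos: [0.6093, 0.2174, 0.2261]
tool_rot: [-0.075, 0.787, 0.099, 0.604]
contact_force: [-0.3, 0.8, 0.6]
opening: 0.498
finger_force: 0.0
```

Call:
drive_tool(rows=[[[0,0,0],[0,0,-0.5],0.5],[[0,0,0],[0,0,-1],0.5],[[0,0,0],[0,0,-1],0.5]])

```text
t: 23.75
eef_pos: [0.5319, 0.198, 0.2483]
tool_rot: [-0.076, 0.787, 0.099, 0.604]
contact_force: [-0.0, 0.8, -0.0]
opening: 0.499
finger_force: 0.0
```

Run:
```python
from h import *; from kin import *
s=arm.state(); q=s['qpos']; print(s['t'],q.round(3).tolist(),s['eef_pos'].round(4),s['contact_force'].round(1))
snap('wrist','w9'); _,w=cloud('w9'); l=RC.inv().apply((w-C).reshape(-1,3)).reshape(w.shape)
for n,y0 in(('R',-.04),('L',.04)):
    for z0 in(.235,.22,.2,.18,.16):
        m=(abs(l[...,1]-y0)<.022)&(abs(l[...,2]-z0)<.004)&(l[...,0]<.04)&(l[...,0]>-.05); t=l[m]
        if len(t): print(n,z0,len(t),np.median(t[:,0]).round(4),t[:,1].min().round(4),t[:,1].max().round(4))
snap('top','t4'); _,w=cloud('t4'); z=w[...,2]
q=w[(z>.30)&(z<.33)&(w[...,0]<.60)&(w[...,0]>.3)&(w[...,1]>.3)]
q=q[q[:,1]>.3]; a=np.polyfit(q[:,0],q[:,1],1); print(len(q),'door slope',a, 'min x pts', q[np.argsort(q[:,0])[:12]].round(3).tolist())
```

```text
23.75 [0.328, -0.003, 2.299, 3.308, 0.469, -1.701] [0.5319 0.198  0.2483] [-0.   0.8 -0. ]
R 0.235 81 0.014 -0.0547 -0.0259
R 0.22 55 0.0108 -0.0558 -0.0256
R 0.2 52 0.0071 -0.0558 -0.0255
R 0.18 51 0.003 -0.0557 -0.026
R 0.16 24 -0.001 -0.0557 -0.0515
L 0.235 73 0.0153 0.0251 0.053
L 0.22 54 0.0132 0.0246 0.054
L 0.2 41 0.0103 0.0249 0.0537
L 0.18 44 0.007 0.0251 0.0548
L 0.16 36 0.0044 0.0246 0.0545
521 door slope [-0.28153806  0.48372606] min x pts [[0.374, 0.371, 0.301], [0.374, 0.371, 0.309], [0.375, 0.375, 0.315], [0.375, 0.37, 0.321], [0.377, 0.368, 0.308], [0.378, 0.368, 0.316], [0.378, 0.377, 0.317], [0.378, 0.37, 0.32], [0.378, 0.372, 0.321], [0.378, 0.379, 0.32], [0.38, 0.367, 0.304], [0.38, 0.367, 0.313]]
```

View pics/w9.png

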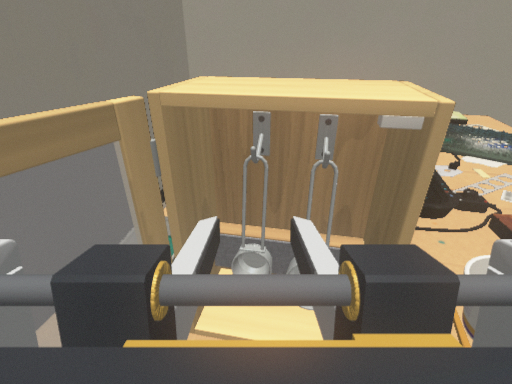

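Both ladles hang: the small loop is on the left hook at (256,157) and the large on the right at (325,162). Depth puts the handle tilts at about 0.15 and 0.2 rad. Now I plan the move back to the door handle.

Run:
```python
from kin import *
from rig import arm
q=arm.state()['qpos']; T=tool(.281,np.pi/2)
U,c=ik(np.array([.44,.08,.38]),T,[.1,.1,1.4,0,1.6,1.4]); H,c2=ik(np.array([.406,.416,.37]),T,[.73,.315,1.126,0,1.7,2.02]); print(U.round(2),c,H.round(2),c2)
rows(interp([q,U],[19]),.5); print('=== U->H')
Q=[U]
for t in np.linspace(0,1,10)[1:]:
    p=np.array([.44,.08,.38])*(1-t)+np.array([.406,.416,.37])*t; Q.append(ik(p,T,Q[-1])[0])
rows(Q,.4)
```

```text
[ 0.1  -0.01  1.48 -0.    1.67  1.39] 3.663413570946934e-24 [0.73 0.31 1.13 0.   1.7  2.02] 1.2699541644615872e-17
[[0.022, 0.035, 0.004], [0.59, -0.2, 0.1], 0.5] tcp [0.551 0.219 0.291] loop [0.546 0.217 0.325] cup [0.522 0.213 0.166] step 50mm 7.5deg
--call
[[0.028, 0.031, 0.005], [0.53, -0.25, 0.11], 0.5] tcp [0.559 0.242 0.332] loop [0.552 0.237 0.366] cup [0.542 0.241 0.205] step 48mm 7.6deg
--call
[[0.034, 0.024, 0.005], [0.46, -0.3, 0.12], 0.5] tcp [0.561 0.266 0.369] loop [0.552 0.259 0.402] cup [0.552 0.271 0.241] step 45mm 7.5deg
[[0.072, 0.041, 0.009], [0.84, -0.63, 0.17], 0.5] tcp [0.556 0.291 0.401] loop [0.547 0.282 0.433] cup [0.552 0.3   0.273] step 41mm 7.5deg
--call
[[0.04, 0.008, 0.005], [0.28, -0.34, 0.11], 0.5] tcp [0.546 0.316 0.426] loop [0.538 0.304 0.458] cup [0.544 0.327 0.299] step 36mm 7.5deg
[[0.082, 0.006, 0.011], [0.48, -0.68, 0.15], 0.5] tcp [0.532 0.338 0.444] loop [0.525 0.325 0.476] cup [0.529 0.35  0.316] step 32mm 7.5deg
--call
[[0.04, -0.011, 0.007], [0.09, -0.32, 0.07], 0.5] tcp [0.516 0.357 0.454] loop [0.511 0.344 0.486] cup [0.509 0.366 0.327
[... 2304 characters left out ...]
deg
--call
[[-0.0, -0.0, -0.0], [0.08, -0.46, 0.01], 0.4] tcp [0.421 0.267 0.374] loop [0.453 0.276 0.384] cup [0.298 0.231 0.384] step 38mm 0.0deg
[[-0.0, -0.0, -0.0], [0.17, -0.92, 0.03], 0.4] tcp [0.417 0.304 0.373] loop [0.449 0.313 0.383] cup [0.294 0.269 0.383] step 38mm 0.0deg
--call
[[0.0, 0.0, 0.0], [0.08, -0.46, 0.01], 0.4] tcp [0.414 0.341 0.372] loop [0.445 0.35  0.382] cup [0.291 0.306 0.382] step 38mm 0.0deg
[[0.0, 0.0, 0.0], [0.17, -0.92, 0.03], 0.4] tcp [0.41  0.379 0.371] loop [0.441 0.388 0.381] cup [0.287 0.343 0.381] step 38mm 0.0deg
--call
[[0.0, 0.0, 0.0], [0.08, -0.46, 0.01], 0.4] tcp [0.406 0.416 0.37 ] loop [0.438 0.425 0.38 ] cup [0.283 0.381 0.38 ] step 38mm 0.0deg
```

Run:
```python
from kin import *
from rig import arm
q=arm.state()['qpos']; T=tool(.281,np.pi/2)
U,c=ik(np.array([.44,.08,.38]),T,[.1,.1,1.4,0,1.6,1.4]); H,c2=ik(np.array([.406,.416,.38]),T,[.73,.315,1.126,0,1.7,2.02])
M=q+(U-q)*10/19; print(np.abs(H-M).round(2))
Q=interp([q,M,H],[11,14]); rows(Q,.4)
for k in Q:
    p,R=fk(k); c=np.array([p+R.apply([a,b,-.097-z]) for a in(-.037,.037) for b in(-.088,.088) for z in(0,.1)]); w=p-Lt*R.as_matrix()[:,2]
    print(c[:,2].min().round(3),c[:,1].max().round(3),c[:,0].max().round(3),'wrist',w.round(3))
```

```text
[0.53 0.32 0.76 1.57 0.62 2.1 ]
[[0.02, 0.032, 0.004], [0.54, -0.18, 0.09], 0.4] tcp [0.55  0.217 0.287] loop [0.545 0.215 0.321] cup [0.52  0.211 0.162] step 46mm 6.9deg
--call
[[0.025, 0.028, 0.004], [0.49, -0.22, 0.1], 0.4] tcp [0.558 0.238 0.325] loop [0.551 0.233 0.358] cup [0.539 0.236 0.198] step 44mm 6.9deg
[[0.055, 0.052, 0.008], [0.93, -0.48, 0.15], 0.4] tcp [0.561 0.26  0.36 ] loop [0.553 0.253 0.392] cup [0.55  0.263 0.232] step 41mm 6.9deg
--call
[[0.033, 0.018, 0.004], [0.36, -0.29, 0.11], 0.4] tcp [0.558 0.282 0.39 ] loop [0.549 0.274 0.422] cup [0.553 0.29  0.262] step 38mm 6.8deg
[[0.069, 0.028, 0.009], [0.66, -0.6, 0.16], 0.4] tcp [0.551 0.305 0.416] loop [0.542 0.294 0.447] cup [0.549 0.315 0.288] step 35mm 6.8deg
[[0.107, 0.031, 0.012], [0.89, -0.91, 0.17], 0.4] tcp [0.54  0.326 0.435] loop [0.532 0.314 0.467] cup [0.538 0.338 0.308] step 31mm 6.8deg
--call
[[0.037, -0.005, 0.006], [0.14, -0.3, 0.08], 0.4] tcp [0.527 0.345 0.449] loop [0.52  0.333 0.48 ] cup [0.522 0.357 0.321] step 27mm 6.8deg
[[0.073, -0.018, 0.012], [0.2, -0.59, 0.1], 0.4] tcp [0.511 0.361 0.45
[... 2928 characters left out ...]
46]
0.407 0.317 0.536 wrist [0.392 0.124 0.462]
0.403 0.314 0.533 wrist [0.4   0.121 0.478]
0.398 0.331 0.528 wrist [0.41  0.14  0.491]
0.392 0.347 0.522 wrist [0.418 0.159 0.504]
0.386 0.365 0.517 wrist [0.424 0.179 0.517]
0.381 0.382 0.517 wrist [0.43 0.2  0.53]
0.378 0.4 0.515 wrist [0.434 0.221 0.543]
0.377 0.418 0.513 wrist [0.437 0.242 0.555]
0.38 0.435 0.511 wrist [0.438 0.264 0.568]
0.386 0.451 0.508 wrist [0.438 0.286 0.58 ]
0.395 0.466 0.505 wrist [0.436 0.308 0.592]
0.407 0.479 0.501 wrist [0.433 0.33  0.604]
0.422 0.49 0.496 wrist [0.428 0.352 0.616]
0.439 0.499 0.488 wrist [0.422 0.373 0.628]
0.456 0.506 0.479 wrist [0.415 0.395 0.639]
0.477 0.511 0.466 wrist [0.406 0.416 0.65 ]
```

Call:
drive_tool(rows=[[[0.02,0.032,0.004],[0.54,-0.18,0.09],0.4]])

```text
t: 23.95
eef_pos: [0.5486, 0.2171, 0.2852]
tool_rot: [-0.109, 0.755, 0.109, 0.638]
contact_force: [0.7, 0.1, 1.3]
opening: 0.448
finger_force: 0.0
```

Call:
drive_tool(rows=[[[0.025,0.028,0.004],[0.49,-0.22,0.1],0.4],[[0.055,0.052,0.008],[0.93,-0.48,0.15],0.4]])

```text
t: 24.15
eef_pos: [0.5612, 0.2604, 0.3602]
tool_rot: [-0.192, 0.687, 0.146, 0.685]
contact_force: [-0.3, -0.2, 0.4]
opening: 0.398
finger_force: 0.0
```

Call:
drive_tool(rows=[[[0.033,0.018,0.004],[0.36,-0.29,0.11],0.4],[[0.069,0.028,0.009],[0.66,-0.6,0.16],0.4],[[0.107,0.031,0.012],[0.89,-0.91,0.17],0.4]])

```text
t: 24.45
eef_pos: [0.5408, 0.3268, 0.435]
tool_rot: [-0.324, 0.615, 0.237, 0.679]
contact_force: [0.1, 1.0, 0.2]
opening: 0.404
finger_force: 0.0
```

Call:
drive_tool(rows=[[[0.037,-0.005,0.006],[0.14,-0.3,0.08],0.4],[[0.073,-0.018,0.012],[0.2,-0.59,0.1],0.4],[[0.105,-0.039,0.019],[0.2,-0.83,0.07],0.4]])

```text
t: 24.75
eef_pos: [0.4957, 0.3732, 0.4559]
tool_rot: [-0.425, 0.602, 0.346, 0.581]
contact_force: [-1.4, 1.3, 0.2]
opening: 0.401
finger_force: 0.0
```

Call:
drive_tool(rows=[[[0.027,-0.028,0.01],[-0.08,-0.21,0],0.4],[[0.049,-0.063,0.022],[-0.22,-0.36,-0.07],0.4],[[0.073,-0.094,0.043],[-0.34,-0.65,0.07],0.4],[[0.091,-0.129,0.064],[-0.48,-0.91,0.16],0.4]])

```text
t: 25.15
eef_pos: [0.432, 0.4169, 0.4259]
tool_rot: [-0.482, 0.673, 0.44, 0.348]
contact_force: [-0.1, -0.2, -0.8]
opening: 0.395
finger_force: 0.0
```

Call:
drive_tool(rows=[[[0.012,-0.036,0.022],[-0.14,-0.16,0.17],0.4],[[0.017,-0.074,0.045],[-0.3,-0.28,0.3],0.4],[[0.015,-0.113,0.067],[-0.45,-0.37,0.39],0.4],[[0.006,-0.15,0.089],[-0.59,-0.43,0.45],0.4],[[-0.011,-0.186,0.111],[-0.72,-0.45,0.48],0.4],[[-0.036,-0.219,0.132],[-0.82,-0.44,0.47],0.4],[[-0.067,-0.248,0.152],[-0.88,-0.41,0.45],0.4],[[-0.104,-0.271,0.172],[-0.92,-0.36,0.4],0.4]])

```text
t: 25.95
eef_pos: [0.3801, 0.4333, 0.3604]
tool_rot: [-0.221, 0.912, 0.346, -0.027]
contact_force: [0.4, -0.2, -0.4]
opening: 0.4
finger_force: 0.0
```

Call:
drive_tool(rows=[[[-0.034,-0.012,0.033],[0.01,0.08,-0.04],0.4],[[-0.071,-0.017,0.067],[0.03,0.15,-0.11],0.4],[[-0.108,-0.014,0.103],[0.07,0.22,-0.22],0.4],[[-0.144,-0.005,0.14],[0.13,0.26,-0.37],0.4],[[-0.144,-0.005,0.14],[0.13,0.26,-0.37],0.4],[[-0.144,-0.005,0.14],[0.13,0.26,-0.37],0.4],[[-0.144,-0.005,0.14],[0.13,0.26,-0.37],0.4]])

```text
t: 26.65
eef_pos: [0.4061, 0.4149, 0.3793]
tool_rot: [-0.002, 0.99, 0.141, -0.003]
contact_force: [-0.1, 0.1, -0.8]
opening: 0.399
finger_force: 0.0
```

Run:
```python
from h import *; from kin import *
s=arm.state(); q=s['qpos']; p,R=fk(q); print(s['t'],q.round(3).tolist(),s['eef_pos'].round(4)); x=R.as_matrix(); print('yaw',np.arctan2(x[1,0],x[0,0]).round(4),x[:,2].round(3))
print('to (.4063,.4162,.2925):',(R.inv().apply(np.array([.4063,.4162,.2925])-s['eef_pos'])/.08).round(3))
snap('wrist','w10'); pic,w=cloud('w10')
m=(np.hypot(w[...,0]-.406,w[...,1]-.416)<.03)&(w[...,2]>.28)&(w[...,2]<.335)
t=w[m]; t=t[t[:,2]>.305]; print(len(t), t.mean(0).round(4) if len(t) else 0, t.min(0).round(3),t.max(0).round(3))
```

```text
26.65 [0.73, 0.315, 1.108, 0.006, 1.721, 2.018] [0.4061 0.4149 0.3793]
yaw 0.2836 [-0.006  0.003 -1.   ]
to (.4063,.4162,.2925): [ 0.013 -0.011  1.085]
119 [0.3999 0.4154 0.3145] [0.394 0.41  0.305] [0.403 0.42  0.319]
```

Call:
drive_tool(rows=[[[0,0,0],[-0.07,-0.03,0.3],0.4],[[0,0,0],[-0.07,-0.03,0.6],0.4]])

```text
t: 26.9
eef_pos: [0.3995, 0.4153, 0.3319]
tool_rot: [-0.002, 0.99, 0.141, -0.002]
contact_force: [0.0, 0.7, -0.1]
opening: 0.4
finger_force: 0.0
```

Call:
drive_tool(rows=[[[0,0,0],[0,0,0.3],0.4],[[0,0,0],[0,0,0.48],0.4],[[0,0,0],[0,0,0.48],0.2],[[0,0,0],[0,0,0.48],0],[[0,0,0],[0,0,0.48],0],[[0,0,0],[0,0,0.48],0]], newtons=15)

```text
t: 27.5
eef_pos: [0.3994, 0.4157, 0.2949]
tool_rot: [-0.002, 0.99, 0.141, -0.002]
contact_force: [0.1, 0.2, 2.6]
opening: 0.097
finger_force: 15.1
```

Run:
```python
from kin import *
from rig import arm
s=arm.state(); p,R=fk(s['qpos']); print(s['t'],s['eef_pos'].round(4),s['opening'],s['contact_force'].round(1))
b=np.array([.400,.4155]); c=np.array([[np.cos(CY),-np.sin(CY)],[np.sin(CY),np.cos(CY)]]); Hh=np.array([.6045,.312])
f=lambda t: Hh+c@(.224*np.array([-np.sin(t),-np.cos(t)])+.05*np.array([-np.cos(t),np.sin(t)]))
ts=np.linspace(1.5,2,501); t0=ts[np.argmin([np.linalg.norm(f(t)-b) for t in ts])]; print('theta',t0,f(t0),f(0),f(.05))
last=f(t0);base=last
for t in np.r_[np.arange(t0-.06,-.0,-.075),0,-.01,-.02]:
    l=R.inv().apply(np.r_[f(t)-base,0])/.08
    if np.abs(l).max()>.98: print('--call'); base=last; l=R.inv().apply(np.r_[f(t)-base,0])/.08
    print(round(t,3),l.round(2)[:2],f(t).round(4)); last=f(t)
```

```text
27.5 [0.3994 0.4157 0.2949] 0.09688993367024555 [0.1 0.2 2.6]
theta 1.87 [0.39975117 0.41570109] [0.56575782 0.08578098] [0.5545 0.088 ]
1.81 [-0.11  0.13] [0.3939 0.4032]
1.735 [-0.24  0.3 ] [0.3877 0.3872]
1.66 [-0.36  0.48] [0.3826 0.3707]
1.585 [-0.47  0.67] [0.3789 0.354 ]
1.51 [-0.56  0.86] [0.3763 0.3369]
--call
1.435 [-0.07  0.2 ] [0.3751 0.3198]
1.36 [-0.13  0.41] [0.3752 0.3026]
1.285 [-0.18  0.62] [0.3765 0.2854]
1.21 [-0.21  0.83] [0.3792 0.2684]
--call
1.135 [-0.01  0.21] [0.3831 0.2516]
1.06 [-0.01  0.43] [0.3882 0.2352]
0.985 [0.01 0.64] [0.3946 0.2192]
0.91 [0.05 0.86] [0.4021 0.2037]
--call
0.835 [0.05 0.21] [0.4108 0.1889]
0.76 [0.12 0.41] [0.4206 0.1747]
0.685 [0.2  0.61] [0.4314 0.1613]
0.61 [0.3 0.8] [0.4432 0.1488]
--call
0.535 [0.11 0.18] [0.4558 0.1371]
0.46 [0.24 0.36] [0.4694 0.1265]
0.385 [0.37 0.52] [0.4836 0.1169]
0.31 [0.52 0.68] [0.4986 0.1084]
0.235 [0.69 0.82] [0.5141 0.101 ]
0.16 [0.86 0.95] [0.5302 0.0948]
--call
0.085 [0.18 0.12] [0.5467 0.0899]
0.01 [0.37 0.22] [0.5635 0.0862]
0.0 [0.4  0.23] [0.5658 0.0858]
-0.01 [0.42 0.25] [0.568  0.0854]
-0.02 [0.45 0.26] [0.5703 0.0851]
```

Call:
drive_tool(rows=[[[0,0,0],[-0.11,0.13,0],0],[[0,0,0],[-0.24,0.3,0],0],[[0,0,0],[-0.36,0.48,0],0],[[0,0,0],[-0.47,0.67,0],0],[[0,0,0],[-0.56,0.86,0],0]])

```text
t: 28.0
eef_pos: [0.375, 0.3367, 0.2949]
tool_rot: [-0.003, 0.99, 0.141, -0.002]
contact_force: [-0.2, 0.7, 3.4]
opening: 0.1
finger_force: 15.0
```

Call:
drive_tool(rows=[[[0,0,0],[-0.07,0.2,0],0],[[0,0,0],[-0.13,0.41,0],0],[[0,0,0],[-0.18,0.62,0],0],[[0,0,0],[-0.21,0.83,0],0]])

```text
t: 28.4
eef_pos: [0.3778, 0.2682, 0.2949]
tool_rot: [-0.002, 0.99, 0.141, -0.001]
contact_force: [1.3, 1.4, 4.5]
opening: 0.103
finger_force: 15.0
```

Call:
drive_tool(rows=[[[0,0,0],[-0.01,0.21,0],0],[[0,0,0],[-0.01,0.43,0],0],[[0,0,0],[0.01,0.64,0],0],[[0,0,0],[0.05,0.86,0],0]])

```text
t: 28.8
eef_pos: [0.4012, 0.2031, 0.2948]
tool_rot: [-0.002, 0.99, 0.141, -0.001]
contact_force: [-1.8, 0.8, 6.7]
opening: 0.099
finger_force: 15.0
```

Call:
drive_tool(rows=[[[0,0,0],[0.05,0.21,0],0],[[0,0,0],[0.12,0.41,0],0],[[0,0,0],[0.2,0.61,0],0],[[0,0,0],[0.3,0.8,0],0]])

```text
t: 29.2
eef_pos: [0.4425, 0.1483, 0.2948]
tool_rot: [-0.002, 0.99, 0.141, -0.0]
contact_force: [-0.3, 0.9, 8.6]
opening: 0.098
finger_force: 15.0
```

Call:
drive_tool(rows=[[[0,0,0],[0.11,0.18,0],0],[[0,0,0],[0.24,0.36,0],0],[[0,0,0],[0.37,0.52,0],0],[[0,0,0],[0.52,0.68,0],0],[[0,0,0],[0.69,0.82,0],0],[[0,0,0],[0.86,0.95,0],0],[[0,0,0],[0.86,0.95,0],0]])

```text
t: 29.9
eef_pos: [0.5309, 0.0941, 0.2943]
tool_rot: [-0.002, 0.99, 0.14, 0.0]
contact_force: [-0.6, -2.5, 11.3]
opening: 0.1
finger_force: 15.0
```

Call:
drive_tool(rows=[[[0,0,0],[0.09,0.06,0],0],[[0,0,0],[0.18,0.12,0],0],[[0,0,0],[0.27,0.17,0],0],[[0,0,0],[0.33,0.2,0],0],[[0,0,0],[0.37,0.22,0],0],[[0,0,0],[0.37,0.22,0],0]])

```text
t: 30.5
eef_pos: [0.5632, 0.0861, 0.2943]
tool_rot: [-0.002, 0.99, 0.141, -0.0]
contact_force: [0.2, -1.4, 10.3]
opening: 0.102
finger_force: 15.0
```

Run:
```python
from rig import arm
s=arm.state(); print(s['t'],s['eef_pos'].round(4),s['opening'],s['contact_force'].round(1))
```

```text
30.5 [0.5632 0.0861 0.2943] 0.10191093808636281 [ 0.2 -1.4 10.3]
```

Call:
drive_tool(rows=[[[0,0,0],[0.02,0.01,0],0],[[0,0,0],[0.035,0.015,0],0],[[0,0,0],[0.05,0.02,0],0],[[0,0,0],[0.05,0.02,0],0]])

```text
t: 30.9
eef_pos: [0.5657, 0.086, 0.2942]
tool_rot: [-0.002, 0.99, 0.141, -0.002]
contact_force: [-13.7, -0.9, 13.6]
opening: 0.101
finger_force: 15.0
```

Run:
```python
from rig import arm
s=arm.state(); print(s['t'],s['eef_pos'].round(4),s['opening'],s['contact_force'].round(1))
```

```text
30.9 [0.5657 0.086  0.2942] 0.10128149090915736 [-13.7  -0.9  13.6]
```

Call:
drive_tool(rows=[[[0,0,0],[-0.01,0,0],0.1],[[0,0,0],[-0.01,0,0],0.3],[[0,0,0],[-0.01,0,0],0.3],[[0,0,0],[-0.01,0,0],0.3],[[0,0,0],[-0.01,0,-0.4],0.3],[[0,0,0],[-0.01,0,-1],0.3]])

```text
t: 31.5
eef_pos: [0.5656, 0.0854, 0.3708]
tool_rot: [-0.002, 0.99, 0.141, -0.005]
contact_force: [1.5, 0.7, 0.9]
opening: 0.299
finger_force: 0.0
```

Call:
drive_tool(rows=[[[0,0,0],[-0.4,0,-0.4],0.3],[[0,0,0],[-0.9,0.3,-0.7],0.3],[[0,0,0],[-0.9,0.3,-0.7],0.3]])

```text
t: 31.8
eef_pos: [0.5024, 0.0403, 0.4327]
tool_rot: [-0.001, 0.99, 0.14, 0.001]
contact_force: [0.3, 0.2, 0.6]
opening: 0.3
finger_force: 0.0
```

Call:
drive_tool(rows=[[[0,0,0],[-0.4,0.4,0],0.3],[[0,0,0],[-0.8,0.8,0],0.3],[[0,0,0],[-0.8,0.8,0],0.3]])

```text
t: 32.1
eef_pos: [0.459, -0.04, 0.4285]
tool_rot: [-0.001, 0.99, 0.139, -0.002]
contact_force: [0.7, -0.0, 1.0]
opening: 0.299
finger_force: 0.0
```

Run:
```python
from h import *; from kin import *
s=arm.state(); print(s['t'],s['eef_pos'].round(4),s['contact_force'].round(1))
snap('wrist','w11'); snap('top','t5'); snap('scene','s5')
for f in('w11','t5','s5'):
    _,w=cloud(f); l=RC.inv().apply((w-C).reshape(-1,3)).reshape(w.shape)
    m=(l[...,2]>.29)&(l[...,2]<.322)&(l[...,0]<-.095)&(l[...,0]>-.16)&(l[...,1]<0)&(l[...,1]>-.15); t=l[m]
    print(f,'bar',len(t),np.median(t,0).round(4) if len(t) else '')
    m=(l[...,2]>.306)&(l[...,2]<.322)&(l[...,0]<-.066)&(l[...,0]>-.095)&(abs(l[...,1])<.11); t=l[m]
    if len(t)>10: print('  door top',len(t),'slope',np.polyfit(t[:,1],t[:,0],1).round(4))
# ladles seen through pane: colour frames compare start / hung positions on table
_,w=cloud('t5'); z=w[...,2]; print('table leftovers',((z>.02)&(z<.06)&(np.hypot(w[...,0]-.52,w[...,1]+.266)<.05)).sum())
_,a=cloud('t0'); _,b=cloud('t5')
for n,(x,y,r,zz) in dict(tub=(.66,-.1,.11,.07),).items():
    for c in(a,b):
        m=(c[...,2]>.075)&(c[...,2]<.095)&(np.hypot(c[...,0]-x,c[...,1]-y)<r); print(n,m.sum(),np.median(c[m],0).round(3))
```

```text
32.1 [ 0.459  -0.04    0.4285] [ 0.7 -0.   1. ]
w11 bar 183 [-0.1149 -0.1065  0.3129]
  door top 353 slope [-0.0721 -0.0834]
t5 bar 13 [-0.1147 -0.1077  0.3138]
  door top 295 slope [-0.0039 -0.0727]
s5 bar 35 [-0.116  -0.1024  0.3059]
  door top 553 slope [-0.0039 -0.0744]
table leftovers 0
tub 154 [ 0.695 -0.093  0.086]
tub 158 [ 0.691 -0.101  0.085]
```

Run:
```python
from h import *; from kin import *
for f in('s5','w11'):
    p,w=cloud(f); z=np.load(f'pics/{f}.npz'); K,T=z['K'],z['T']
    for n,y in(('R',-.04),('L',.04)):
        for zz in(.2,.17,.08):
            l=cab([.005 if zz>.1 else -.03,y,zz]); c=T[:3,:3]@l+T[:3,3]; u,v=(K@c/c[2])[:2]
            if 0<u<500 and 0<v<380:
                ui,vi=int(u),int(v); q=w[vi-8:vi+9,ui-14:ui+15].reshape(-1,3); loc=RC.inv().apply(q-C); k=(abs(loc[:,1]-y)<.045)&(loc[:,0]>-.055)&(loc[:,0]<.03)
                print(f,n,zz,(ui,vi),'pts inside',k.sum(),'of',len(k),np.nanmedian(loc[:,0]).round(3), np.median(loc[k],0).round(3) if k.sum() else '')
```

```text
s5 R 0.2 (185, 214) pts inside 0 of 493 -0.072 
s5 R 0.17 (186, 221) pts inside 0 of 493 -0.074 
s5 R 0.08 (199, 247) pts inside 0 of 493 -0.073 
s5 L 0.2 (164, 233) pts inside 0 of 493 -0.071 
s5 L 0.17 (166, 240) pts inside 0 of 493 -0.074 
s5 L 0.08 (180, 266) pts inside 0 of 493 -0.074 
w11 R 0.08 (174, 23) pts inside 0 of 493 -0.078 
w11 L 0.08 (126, 11) pts inside 0 of 493 -0.073
```

```bash
python3 -c "
from rig import arm
print(arm.finish_job())"
```

```text
the job is handed in; nothing more can be done
None
```

I handed the job in at 32 s: both ladles were hung on their own hooks (large on the right, small on the left) and the door is shut. The ladles were last confirmed hanging before the door closed, because depth readings stop at the pane. The judge returned no verdict.

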